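# Clip and lock the smoker tubes in their carrier, count three wood pucks into the dish

## Robot

A 7-joint arm with a two-finger parallel gripper is mounted at the origin on the work surface. World frame = base frame: x ahead of the robot, y to its left, z up, the work surface at z = 0. Lengths are in m, angles in rad, forces in N, time in s.
With the tool pointing down it reaches from about 0.4 to 0.85 m from the base axis. Payload 4.5 kg.
Tool frame: the origin (TCP) lies between the finger pads; the fingertips stand r.tip_reach ahead of it and the grasp point (between the pads) lies 3 mm ahead of it (r.tip_reach is the distance from the TCP to the fingertips, in m); z points along the fingers, y is the line along which they close (so a half turn about z gives the same grasp; the last joint's range is limited). The gripper opens to 88 mm and grips with 3 to 60 N. Pads are 18 mm wide; open, the fingers measure 123 mm over their backs; the gripper's body (75 mm by 187 mm) begins 45 mm behind the grasp point.
Start: joints at [1.185, 0.689, -0.195, 1.565, 0.157, 0.902, -0.215], TCP at [0.255, -0.571, 0.261] pointing down, gripper open.
Joint ranges: [-3.01, 3.01], [-0.46, 2.08], [-1.47, 1.51], [0.13, 2.56], [-1, 4.14], [0.04, 2.09], [-2.66, 2.66]. Speed limits (rad/s): [2.57, 2.57, 3.14, 3.14, 3.14, 3.14, 3.14].

## Interface

Orientations are given as a unit quaternion [x, y, z, w].
In Python, from plant import r gives the robot as it stands.
- The arm moves only by the tool step_arm, never from a script. Its argument "motion" is a list of rows, each an object with "dp": the shift along the tool's x, y, z in mm, a list of three; "twist": the turn, a rotation vector about the tool's x, y, z in rad, a list of three; "hand": the opening, from -1 (shut) to 1 (fully open). In form: [{"dp": [dx, dy, dz], "twist": [rx, ry, rz], "hand": hand}, ...]. A call has 1 to 5 rows; each row is the pose to reach, as a shift and turn from the pose commanded when the call began, along the tool's axes at that moment; what a row does not reach only later rows make up. A row lasts 1/8 s, in which the tool goes at most 62.5 mm and 10.7 degrees, less where a joint would pass 70% of its speed; a pose out of reach is approached as far as the arm can. A call with a gripper value outside its range is refused whole. The fingers move at their own pace and stop on an object; "force" is the grip in N (left out, the last holds). Time passes only in rows, so rows that repeat a pose let the fingers close. It gives the time, the measured TCP pose, the force, the opening and the grip force at its end, in the units of the state.
- r.get_state(): the state, without advancing time (a new reading comes with each control period).
- r.snapshot(name): name is "scene" or "side" or "wrist"; returns a dict with "pixels" (400x640x3 uint8, red, green, blue), "depth" (400x640 float32, m along the optical axis (not along the pixel's ray), 0 where there is no reading), "fx", "fy", "cx", "cy" (pixels), "xyz" and "orientation" of the camera in the world; the wrist camera has in their place "mount" (4x4, takes a point from camera to tool coordinates, whose origin is the TCP and whose axes are the flange's). Camera axes: x right, y down, z forward; pixel columns grow to the right and rows downward; lengths in m; the calibration is good to about 2 mm. A picture is of the moment at which its call begins: read the wrist's pose just before it.
- r.finish_job(): hands the job in; it is judged then, once.
Trained networks look in the newest picture that a camera, given by its name, has taken for a name from the list of things; names that differ only in an ending like _2 or _b are one class to them, and where a whole thing is asked for, a point or a joint stands for the part that bears it (a point fixed in the world has none). Each returns a list of dicts, best first, with "score" (0 to 1); they miss things now and then, are a little off and sometimes report something else, mostly with a low value. They report only what shows in the picture. A call takes as long as a camera call. They do not tell look-alikes from the thing itself.
- r.search_frame(camera, thing): "at" ([x, y, z] in m, in the coordinates of the camera as it stood for that picture, good to about 4 mm: the middle of the surface that is visible of it).
The state is a dict: "clock": time; "q": joint angles; "qd": joint speeds; "joint_torque": joint torques, N m; "tool_pos": TCP position; "eef_rot": TCP orientation; "contact_force": force on the tool from outside, world axes, zero at the start; "moment": the same for the moment, N m; "opening": opening from 0.0 (shut) to 1.0 (fully open); "finger_force": force on a finger pad.
Only numpy, scipy, OpenCV 4.12 (cv2) and the standard library are available. Lean on these libraries where they do the work, as an engineer would, in place of code of your own. Each camera call takes 0.05 s, during which the arm holds its last target. There are 200 camera calls.

## Task

Get the smoking kit ready for tonight: slide the carrier's lock bar fully open, press every smoker tube on the shelf down past the sprung jaw of a clip of its own until it sits fully home, then slide the lock bar fully back over the tube ends. Also put exactly three of the four wood pucks in the white dish, leaving the fourth out on the shelf, and do not disturb the other things standing around.

Things in the scene. Friction and masses are not known exactly. Their poses are not given: they have to be found in the camera images.
- carrier: Fixed grey carrier: base plate 220 x 170 x 10 mm on the table, three black fork clips side by side 62 mm apart along its y, a sliding aluminium lock bar across its far (+x) end. Origin at table level, midway between the clips; x along clipped tubes, z up. Each clip is two forks 12 mm thick at x = -50 and +50 mm, leaving the middle free for the fingers. New place and yaw each time.
- clip0 (a point): Clip 0 (the -y one): where the middle of a tube's axis sits when fully home, 45 mm above the table; axes as the carrier's, tube along x. A fixed prong with sloping lead-in on the -y side reaches 25 mm above this point. The tube goes straight down past the jaw on the +y side (10 to 16 N, from 22 mm above home). 1.5 mm of play each side at home.
- clip1 (a point): Clip 1 (the middle one): where the middle of a tube's axis sits when fully home, 45 mm above the table; axes as the carrier's, tube along x. A fixed prong with sloping lead-in on the -y side reaches 25 mm above this point. The tube goes straight down past the jaw on the +y side (10 to 16 N, from 22 mm above home). 1.5 mm of play each side at home.
- clip2 (a point): Clip 2 (the +y one): where the middle of a tube's axis sits when fully home, 45 mm above the table; axes as the carrier's, tube along x. A fixed prong with sloping lead-in on the -y side reaches 25 mm above this point. The tube goes straight down past the jaw on the +y side (10 to 16 N, from 22 mm above home). 1.5 mm of play each side at home.
- jaw0 (a joint): Hinge angle of clip 0's sprung steel jaw (+y side), rad: 0 closed, up to 0.6 pushed outward. Its two noses (4 mm radius, tops 15.5 mm above the tube axis) overhang the tube by about 5 mm. About 0 again when a tube is home under it or the clip is empty; about 0.14 as a tube passes.
- jaw1 (a joint): Hinge angle of clip 1's sprung steel jaw (+y side), rad: 0 closed, up to 0.6 pushed outward. Its two noses (4 mm radius, tops 15.5 mm above the tube axis) overhang the tube by about 5 mm. About 0 again when a tube is home under it or the clip is empty; about 0.14 as a tube passes.
- jaw2 (a joint): Hinge angle of clip 2's sprung steel jaw (+y side), rad: 0 closed, up to 0.6 pushed outward. Its two noses (4 mm radius, tops 15.5 mm above the tube axis) overhang the tube by about 5 mm. About 0 again when a tube is home under it or the clip is empty; about 0.14 as a tube passes.
- lock (a joint): Lock bar position, m: 0 locked (its three tabs, 22 mm wide, underside 61 mm above the table, lie over the tubes' +x end caps and block the clips from above); 0.031 fully open (tabs moved 31 mm to the carrier's -y, half-way between clips). Starts at or near locked; slides with about 2 N friction and stays where left. Hard stops at both ends.
- lock_grip (a point): A point in the lock bar's upright black grip, 8 mm below the grip's flat top (top 119 mm above the table); the grip is 16 mm thick along the carrier's y (pinch it so), 28 mm along x and 42 mm tall, over the middle of the bar, 104 mm to +x of the carrier's origin. Axes as the carrier's.
- tube0: A stainless smoker tube: round perforated tube 20 mm in diameter, 180 mm long over its two square end caps (24 x 24 mm, 8 mm thick), 120 g; lies flat on its caps, so it does not roll. Origin at the middle of its axis, 12 mm above the table as it lies; x along the tube. Grip it round the bare middle. Two or three tubes are present; an absent one reads None at the start.
- tube1: A stainless smoker tube: round perforated tube 20 mm in diameter, 180 mm long over its two square end caps (24 x 24 mm, 8 mm thick), 120 g; lies flat on its caps, so it does not roll. Origin at the middle of its axis, 12 mm above the table as it lies; x along the tube. Grip it round the bare middle. Two or three tubes are present; an absent one reads None at the start.
- tube2: A stainless smoker tube: round perforated tube 20 mm in diameter, 180 mm long over its two square end caps (24 x 24 mm, 8 mm thick), 120 g; lies flat on its caps, so it does not roll. Origin at the middle of its axis, 12 mm above the table as it lies; x along the tube. Grip it round the bare middle. Two or three tubes are present; an absent one reads None at the start.
- puck0: One of four equal smoking-wood pucks: wooden disc 48 mm in diameter, 26 mm thick, 35 g, lying flat. Origin at the centre of its underside, z up.
- puck1: One of four equal smoking-wood pucks: wooden disc 48 mm in diameter, 26 mm thick, 35 g, lying flat. Origin at the centre of its underside, z up.
- puck2: One of four equal smoking-wood pucks: wooden disc 48 mm in diameter, 26 mm thick, 35 g, lying flat. Origin at the centre of its underside, z up.
- puck3: One of four equal smoking-wood pucks: wooden disc 48 mm in diameter, 26 mm thick, 35 g, lying flat. Origin at the centre of its underside, z up.
- dish: White ceramic oblong dish, 200 (x) x 125 (y) x 30 mm high, walls and floor 6 mm thick, open on top, 600 g, loose. Origin at the centre of its underside, z up.
- canister: Bystander, to be left alone: lidded aluminium canister, 88 mm across, 130 mm tall. Origin at its underside.
- skewer_case: Bystander, to be left alone: green plastic skewer case 60 x 240 x 35 mm. Origin at its underside.
- spice_jar: Bystander, to be left alone: amber glass spice jar, 42 mm across, 70 mm tall. Origin at its underside.
- oil_bottle: Bystander, to be left alone: green oil bottle, 60 mm across, 190 mm tall. Origin at its underside.
- basting_brush: Bystander, to be left alone: basting brush, 200 mm long, lying. Origin at its underside.
- firelighters: Bystander, to be left alone: cardboard box of firelighters 110 x 70 x 35 mm. Origin at its underside.
- mug: Bystander, to be left alone: blue enamel mug, 76 mm across, 80 mm tall. Origin at its underside.
There are look-alikes about, which are no part of the job. Leave any black or green look-alike of the puck0 alone. Leave any yellow look-alike of the tube2 alone.

How it is judged:
On the way, in this order (a step that is already met when the one before it is completed fails the run):
1. the lock bar is slid open (value of joint lock above 0.026 m), for 0.2 s.
2. with the lock open, every tube present sits home in a clip (value of joint lock above 0.018 m and ((x of tube0 in the frame of clip0 between -0.02 and 0.02 m and y of tube0 in the frame of clip0 between -0.005 and 0.005 m and z of tube0 in the frame of clip0 between -0.005 and 0.004 m and angle between the x axis of tube0 and the x axis of carrier, either way round below 0.07 rad and value of joint jaw0 below 0.06 rad) or (x of tube0 in the frame of clip1 between -0.02 and 0.02 m and y of tube0 in the frame of clip1 between -0.005 and 0.005 m and z of tube0 in the frame of clip1 between -0.005 and 0.004 m and angle between the x axis of tube0 and the x axis of carrier, either way round below 0.07 rad and value of joint jaw1 below 0.06 rad) or (x of tube0 in the frame of clip2 between -0.02 and 0.02 m and y of tube0 in the frame of clip2 between -0.005 and 0.005 m and z of tube0 in the frame of clip2 between -0.005 and 0.004 m and angle between the x axis of tube0 and the x axis of carrier, either way round below 0.07 rad and value of joint jaw2 below 0.06 rad)) and ((x of tube1 in the frame of clip0 between -0.02 and 0.02 m and y of tube1 in the frame of clip0 between -0.005 and 0.005 m and z of tube1 in the frame of clip0 between -0.005 and 0.004 m and angle between the x axis of tube1 and the x axis of carrier, either way round below 0.07 rad and value of joint jaw0 below 0.06 rad) or (x of tube1 in the frame of clip1 between -0.02 and 0.02 m and y of tube1 in the frame of clip1 between -0.005 and 0.005 m and z of tube1 in the frame of clip1 between -0.005 and 0.004 m and angle between the x axis of tube1 and the x axis of carrier, either way round below 0.07 rad and value of joint jaw1 below 0.06 rad) or (x of tube1 in the frame of clip2 between -0.02 and 0.02 m and y of tube1 in the frame of clip2 between -0.005 and 0.005 m and z of tube1 in the frame of clip2 between -0.005 and 0.004 m and angle between the x axis of tube1 and the x axis of carrier, either way round below 0.07 rad and value of joint jaw2 below 0.06 rad)) and ((x of tube2 in the frame of clip0 between -0.02 and 0.02 m and y of tube2 in the frame of clip0 between -0.005 and 0.005 m and z of tube2 in the frame of clip0 between -0.005 and 0.004 m and angle between the x axis of tube2 and the x axis of carrier, either way round below 0.07 rad and value of joint jaw0 below 0.06 rad) or (x of tube2 in the frame of clip1 between -0.02 and 0.02 m and y of tube2 in the frame of clip1 between -0.005 and 0.005 m and z of tube2 in the frame of clip1 between -0.005 and 0.004 m and angle between the x axis of tube2 and the x axis of carrier, either way round below 0.07 rad and value of joint jaw1 below 0.06 rad) or (x of tube2 in the frame of clip2 between -0.02 and 0.02 m and y of tube2 in the frame of clip2 between -0.005 and 0.005 m and z of tube2 in the frame of clip2 between -0.005 and 0.004 m and angle between the x axis of tube2 and the x axis of carrier, either way round below 0.07 rad and value of joint jaw2 below 0.06 rad))), for 0.2 s.
3. the lock bar is slid shut over the seated tubes (value of joint lock below 0.004 m and ((x of tube0 in the frame of clip0 between -0.02 and 0.02 m and y of tube0 in the frame of clip0 between -0.005 and 0.005 m and z of tube0 in the frame of clip0 between -0.005 and 0.004 m and angle between the x axis of tube0 and the x axis of carrier, either way round below 0.07 rad and value of joint jaw0 below 0.06 rad) or (x of tube0 in the frame of clip1 between -0.02 and 0.02 m and y of tube0 in the frame of clip1 between -0.005 and 0.005 m and z of tube0 in the frame of clip1 between -0.005 and 0.004 m and angle between the x axis of tube0 and the x axis of carrier, either way round below 0.07 rad and value of joint jaw1 below 0.06 rad) or (x of tube0 in the frame of clip2 between -0.02 and 0.02 m and y of tube0 in the frame of clip2 between -0.005 and 0.005 m and z of tube0 in the frame of clip2 between -0.005 and 0.004 m and angle between the x axis of tube0 and the x axis of carrier, either way round below 0.07 rad and value of joint jaw2 below 0.06 rad)) and ((x of tube1 in the frame of clip0 between -0.02 and 0.02 m and y of tube1 in the frame of clip0 between -0.005 and 0.005 m and z of tube1 in the frame of clip0 between -0.005 and 0.004 m and angle between the x axis of tube1 and the x axis of carrier, either way round below 0.07 rad and value of joint jaw0 below 0.06 rad) or (x of tube1 in the frame of clip1 between -0.02 and 0.02 m and y of tube1 in the frame of clip1 between -0.005 and 0.005 m and z of tube1 in the frame of clip1 between -0.005 and 0.004 m and angle between the x axis of tube1 and the x axis of carrier, either way round below 0.07 rad and value of joint jaw1 below 0.06 rad) or (x of tube1 in the frame of clip2 between -0.02 and 0.02 m and y of tube1 in the frame of clip2 between -0.005 and 0.005 m and z of tube1 in the frame of clip2 between -0.005 and 0.004 m and angle between the x axis of tube1 and the x axis of carrier, either way round below 0.07 rad and value of joint jaw2 below 0.06 rad)) and ((x of tube2 in the frame of clip0 between -0.02 and 0.02 m and y of tube2 in the frame of clip0 between -0.005 and 0.005 m and z of tube2 in the frame of clip0 between -0.005 and 0.004 m and angle between the x axis of tube2 and the x axis of carrier, either way round below 0.07 rad and value of joint jaw0 below 0.06 rad) or (x of tube2 in the frame of clip1 between -0.02 and 0.02 m and y of tube2 in the frame of clip1 between -0.005 and 0.005 m and z of tube2 in the frame of clip1 between -0.005 and 0.004 m and angle between the x axis of tube2 and the x axis of carrier, either way round below 0.07 rad and value of joint jaw1 below 0.06 rad) or (x of tube2 in the frame of clip2 between -0.02 and 0.02 m and y of tube2 in the frame of clip2 between -0.005 and 0.005 m and z of tube2 in the frame of clip2 between -0.005 and 0.004 m and angle between the x axis of tube2 and the x axis of carrier, either way round below 0.07 rad and value of joint jaw2 below 0.06 rad))), for 0.2 s.
At the end, for the whole second after the job is handed in: Every tube present is home in a clip (within 5 mm across and in height, 20 mm along, 0.07 rad; jaw under 0.06 rad), the lock bar is within 4 mm of locked, exactly three pucks lie in the dish, the fourth lies outside it, and all is at rest (all of step 3 and ((x of puck1 in the frame of dish between -0.1 and 0.1 m and y of puck1 in the frame of dish between -0.0625 and 0.0625 m and height (world z) of each of puck1, puck2, puck3 below 0.07 m and x of puck2 in the frame of dish between -0.1 and 0.1 m and y of puck2 in the frame of dish between -0.0625 and 0.0625 m and x of puck3 in the frame of dish between -0.1 and 0.1 m and y of puck3 in the frame of dish between -0.0625 and 0.0625 m) or (x of puck0 in the frame of dish between -0.1 and 0.1 m and y of puck0 in the frame of dish between -0.0625 and 0.0625 m and height (world z) of each of puck0, puck2, puck3 below 0.07 m and x of puck2 in the frame of dish between -0.1 and 0.1 m and y of puck2 in the frame of dish between -0.0625 and 0.0625 m and x of puck3 in the frame of dish between -0.1 and 0.1 m and y of puck3 in the frame of dish between -0.0625 and 0.0625 m) or (x of puck0 in the frame of dish between -0.1 and 0.1 m and y of puck0 in the frame of dish between -0.0625 and 0.0625 m and height (world z) of each of puck0, puck1, puck3 below 0.07 m and x of puck1 in the frame of dish between -0.1 and 0.1 m and y of puck1 in the frame of dish between -0.0625 and 0.0625 m and x of puck3 in the frame of dish between -0.1 and 0.1 m and y of puck3 in the frame of dish between -0.0625 and 0.0625 m) or (x of puck0 in the frame of dish between -0.1 and 0.1 m and y of puck0 in the frame of dish between -0.0625 and 0.0625 m and height (world z) of each of puck0, puck1, puck2 below 0.07 m and x of puck1 in the frame of dish between -0.1 and 0.1 m and y of puck1 in the frame of dish between -0.0625 and 0.0625 m and x of puck2 in the frame of dish between -0.1 and 0.1 m and y of puck2 in the frame of dish between -0.0625 and 0.0625 m)) and ((x of puck0 in the frame of dish below -0.1 m or x of puck0 in the frame of dish above 0.1 m or y of puck0 in the frame of dish below -0.0625 m or y of puck0 in the frame of dish above 0.0625 m) or (x of puck1 in the frame of dish below -0.1 m or x of puck1 in the frame of dish above 0.1 m or y of puck1 in the frame of dish below -0.0625 m or y of puck1 in the frame of dish above 0.0625 m) or (x of puck2 in the frame of dish below -0.1 m or x of puck2 in the frame of dish above 0.1 m or y of puck2 in the frame of dish below -0.0625 m or y of puck2 in the frame of dish above 0.0625 m) or (x of puck3 in the frame of dish below -0.1 m or x of puck3 in the frame of dish above 0.1 m or y of puck3 in the frame of dish below -0.0625 m or y of puck3 in the frame of dish above 0.0625 m)) and height (world z) of each of puck0, puck1, puck2, puck3 below 0.07 m and linear speed of each of tube0, tube1, tube2, puck0, puck1, puck2, puck3 below 0.02 m/s); the robot touches nothing.
It fails at once if a bystander is knocked aside by more than 30 mm (distance of any of canister, skewer_case, spice_jar, oil_bottle, basting_brush, firelighters, mug from where it was at the start of the episode above 0.03 m).
It fails at once if the dish is tipped (angle between dish's own z axis and vertical above 0.35 rad).
Of tube0, tube1, tube2 only 2 to 3 are there at a start; the rules pass over those that are not, and their reading is None.
At some moment in a run one of tube0, tube1, tube2, puck0, puck1, puck2, puck3 may be knocked a few centimetres aside while the robot is not near it.
Once in a run the grip may slacken for a moment while it holds something.
It also fails if it takes over 210 s, if anything falls off the work surface, if the arm or the gripper's body presses on something with over 40 N, if the wrist force passes 120 N, or if a joint passes its speed limit or range.

## Working session

There is one attempt and no reset: what is moved stays moved. The work goes in short steps, Python scripts to look and compute and a tool call to move; the robot and the scene stay as the last step left them, time stands still between calls to the robot, and variables do not carry over. Pictures are saved under pics/ and viewed, at most 14 in all, crops included, and the job is handed in when it is done.

Besides the shell and the picture viewer there is one more tool, called after "Call:" as name(argument=value, ...), one argument or row to a line, values as JSON. step_arm: Moves the arm, as the interface text tells. Its arguments: {"type":"object","properties":{"motion":{"type":"array"},"force":{"type":"number"}},"required":["motion"]}

```bash
ls; mkdir -p pics; cat > h.py <<'E'
import numpy as np, cv2
from plant import r
from scipy.spatial.transform import Rotation as R
def snap(name):
    st=r.get_state(); s=r.snapshot(name)
    T=np.eye(4)
    if name=="wrist":
        W=np.eye(4);W[:3,:3]=R.from_quat(st["eef_rot"]).as_matrix();W[:3,3]=st["tool_pos"];T=W@np.array(s["mount"])
    else:
        T[:3,:3]=R.from_quat(s["orientation"]).as_matrix();T[:3,3]=s["xyz"]
    s["T"]=T;return s
def px(s,p):
    c=np.linalg.inv(s["T"])@np.r_[p,1];return (s["fx"]*c[0]/c[2]+s["cx"],s["fy"]*c[1]/c[2]+s["cy"])
def cloud(s):
    d=s["depth"];v,u=np.mgrid[:400,:640]
    P=np.stack([(u-s["cx"])/s["fx"]*d,(v-s["cy"])/s["fy"]*d,d],-1)
    return P@s["T"][:3,:3].T+s["T"][:3,3]
def find(cam,s,thing,n=6,mn=0.2):
    out=[]
    for o in r.search_frame(cam,thing)[:n]:
        if o["score"]<mn: continue
        p=s["T"][:3,:3]@np.array(o["at"])+s["T"][:3,3];out.append((np.round(p,3).tolist(),round(o["score"],2),[int(a) for a in px(s,p)]))
    return out
def save(s,name,crop=None,f=1):
    im=s["pixels"][:,:,::-1]
    if crop: a,b,c,d=crop;im=im[b:d,a:c]
    cv2.imwrite("pics/"+name,cv2.resize(im,None,fx=f,fy=f,interpolation=cv2.INTER_CUBIC))
E
python3 - <<'E'
from h import *
print(r.tip_reach,r.get_state())
for c in ["scene","side"]:
    s=snap(c);save(s,c+".png",f=1.25);print(c,s["T"].round(3).tolist(),s["fx"])
    for t in ["tube0","puck0","dish","carrier","lock_grip","clip0","spice_jar","mug","canister","oil_bottle","skewer_case","basting_brush","firelighters"]: print(t,find(c,s,t))
E
```

```text
pics
0.022 {'clock': 0.0, 'q': array([ 1.18477275,  0.6899882 , -0.19451835,  1.56634337,  0.15729521,
        0.90252626, -0.21511439]), 'qd': array([-0.00100793,  0.00031875,  0.00017369, -0.00150495,  0.00026498,
        0.00258044,  0.00046703]), 'joint_torque': array([-3.42036383e-04, -5.27561653e+01, -1.26719914e+00, -1.53427309e+01,
       -5.26539492e-02,  6.71208400e-03,  1.79470203e-04]), 'tool_pos': array([ 0.2544625 , -0.57019362,  0.25990767]), 'eef_rot': array([ 9.78041541e-01,  2.08407933e-01, -2.59810590e-04, -8.99926737e-04]), 'contact_force': array([0.26275852, 0.20797475, 0.28144794]), 'moment': array([-0.04983974, -0.01028141, -0.01655397]), 'finger_force': 0.0, 'opening': 0.9968491853520423}
scene [[0.354, 0.713, -0.606, 1.235], [0.935, -0.257, 0.245, -0.143], [0.019, -0.653, -0.757, 0.872], [0.0, 0.0, 0.0, 1.0]] 383.19732705361884
tube0 [([0.44, 0.116, 0.02], 0.92, [299, 176]), ([0.46, 0.278, 0.024], 0.86, [350, 167]), ([0.462, 0.206, 0.023], 0.81, [329, 172])]
puck0 [([0.819, 0.215, 0.029], 0.86, [384, 264]), ([0.651, 0.234, 0.03], 0.64, [363, 213]), ([0.776, 0
[... 1736 characters left out ...]
51, 179])]
clip0 [([0.484, 0.444, 0.113], 0.74, [251, 281]), ([0.534, -0.067, 0.008], 0.7, [365, 203])]
spice_jar [([0.714, 0.047, 0.044], 0.61, [306, 186]), ([0.434, 0.208, 0.018], 0.48, [330, 262])]
mug [([0.698, -0.267, 0.057], 0.64, [368, 148]), ([0.622, 0.097, 0.024], 0.52, [314, 210])]
canister [([0.629, 0.437, 0.105], 0.8, [223, 249])]
oil_bottle [([0.484, 0.446, 0.112], 0.89, [251, 281]), ([0.496, -0.001, 0.037], 0.41, [361, 212])]
skewer_case [([0.767, -0.034, 0.039], 0.59, [313, 170])]
basting_brush [([0.734, 0.233, 0.017], 0.9, [262, 214])]
firelighters [([0.632, 0.44, 0.106], 0.74, [222, 249]), ([0.356, 0.375, 0.032], 0.66, [306, 312]), ([0.486, -0.356, 0.006], 0.45, [423, 173])]
```

View pics/scene.png

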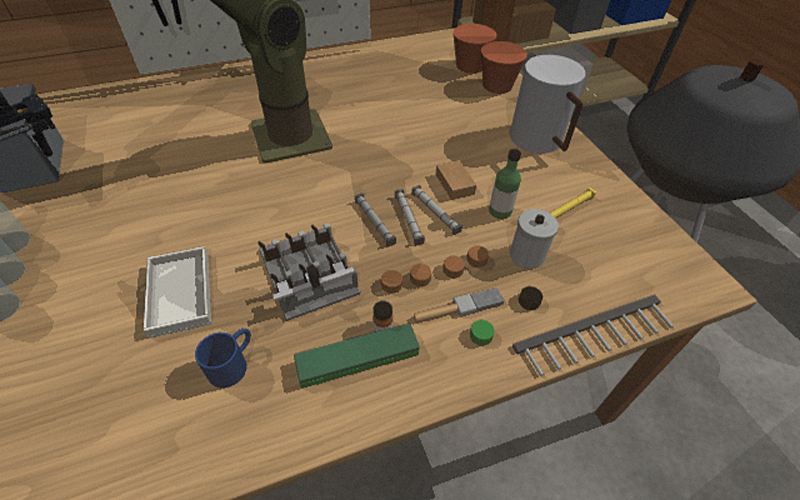

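View pics/side.png

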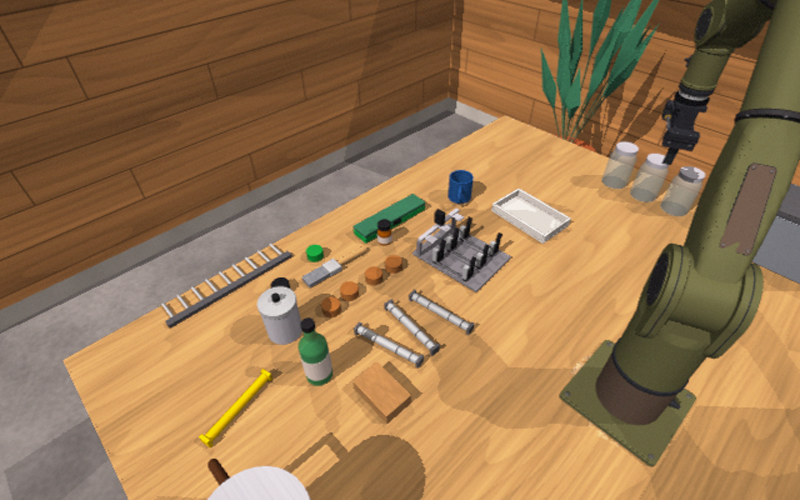

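Three stainless tubes are at about (375,220), (408,217) and (437,210) in the scene view. Four brown pucks run from (392,281) to (478,255). The black puck (530,297), green puck (482,332) and yellow tube (573,205) are look-alikes, so I leave them. Next I'll fit poses from the depth clouds.

```bash
cat >> h.py <<'E'
def tubefit(P,c,rad=0.11):
    c=np.array(c);Q=P.reshape(-1,3)
    m=(Q[:,2]>0.012)&(Q[:,2]<0.032)&(np.linalg.norm(Q[:,:2]-c[:2],axis=1)<rad)
    Q=Q[m]
    h=np.zeros((240,240),np.uint8);ij=((Q[:,:2]-c[:2])/0.001+120).astype(int)
    h[ij[:,0],ij[:,1]]=255;h=cv2.dilate(h,np.ones((5,5)))
    n,l,_,_=cv2.connectedComponentsWithStats(h)
    # component nearest c
    ii=np.argwhere(l>0);k=l[tuple(ii[np.argmin(((ii-120)**2).sum(1))])]
    q=Q[l[ij[:,0],ij[:,1]]==k]
    (cx,cy),(w,hh),a=cv2.minAreaRect(q[:,:2].astype(np.float32)*1000)
    b=cv2.boxPoints(((cx,cy),(w,hh),a));e=b[1]-b[0] if np.linalg.norm(b[1]-b[0])>np.linalg.norm(b[2]-b[1]) else b[2]-b[1]
    return (round(cx,1),round(cy,1)),(round(w,1),round(hh,1)),round(np.degrees(np.arctan2(e[1],e[0]))%180,1),len(q)
def fitrect(q):
    (cx,cy),(w,h),a=cv2.minAreaRect(q[:,:2].astype(np.float32)*1000)
    return (round(cx,1),round(cy,1)),(round(w,1),round(h,1)),round(a,1),len(q)
E
python3 - <<'E'
from h import *
cl={}
for c in ["scene","side"]:
    s=snap(c);cl[c]=cloud(s)
P=np.concatenate([cl[c].reshape(-1,3) for c in cl])
for k in list(cl)+["both"]:
    Q=P if k=="both" else cl[k].reshape(-1,3)
    print(k)
    for c in [(.44,.12),(.447,.208),(.45,.28)]: print(" tube",tubefit(Q,c))
    for c in [(.627,.09),(.63,.16),(.642,.24),(.627,.306)]:
        m=(np.linalg.norm(Q[:,:2]-c,axis=1)<.034)&(Q[:,2]>.02)&(Q[:,2]<.032);q=Q[m];print(" puck",cv2.minEnclosingCircle((q[:,:2]*1000).astype(np.float32)),q[:,:2].mean(0).round(3),len(q))
    def box(x0,x1,y0,y1,z0,z1):
        m=(Q[:,0]>x0)&(Q[:,0]<x1)&(Q[:,1]>y0)&(Q[:,1]<y1)&(Q[:,2]>z0)&(Q[:,2]<z1);return Q[m]
    print(" base",fitrect(box(.38,.70,-.21,.06,.006,.014)))
    g=box(.4,.7,-.2,.06,.1,.125);print(" grip",fitrect(g),g[:,2].max())
    print(" dish",fitrect(box(.3,.64,-.5,-.2,.02,.034)))
# heightmap picture of carrier
b=np.array([.42,-.22]);H=np.zeros((280,280))
for x,y,z in P[(P[:,0]>.42)&(P[:,0]<.70)&(P[:,1]>-.22)&(P[:,1]<.06)]:
    i,j=int((x-.42)*1000),int((y+.22)*1000);H[i,j]=max(H[i,j],z)
H=cv2.applyColorMap(np.clip(H*2000,0,255).astype(np.uint8),cv2.COLORMAP_JET)
cv2.imwrite("pics/hm.png",cv2.resize(H,None,fx=2.1,fy=2.1,interpolation=cv2.INTER_NEAREST))
E
```

```text
scene
 tube ((428.5, 117.9), (180.5, 23.4), np.float32(8.9), 306)
 tube ((448.5, 202.5), (24.0, 182.4), np.float32(175.5), 290)
 tube ((448.5, 278.2), (179.8, 25.0), np.float32(14.5), 312)
 puck ((627.8403930664062, 89.20195007324219), 24.54269027709961) [0.63  0.089] 201
 puck ((633.1105346679688, 157.96856689453125), 25.209959030151367) [0.635 0.157] 196
 puck ((635.9446411132812, 238.46766662597656), 24.96873664855957) [0.639 0.238] 189
 puck ((626.5846557617188, 305.502685546875), 25.331871032714844) [0.629 0.304] 181
 base ((545.9, -55.6), (265.3, 213.6), 3.3, 2224)
 grip ((615.7, -76.8), (28.8, 16.0), 3.8, 71) 0.114471412398233
 dish ((490.1, -356.7), (126.2, 203.3), 85.9, 734)
side
 tube ((426.8, 123.1), (180.3, 24.1), np.float32(9.1), 341)
 tube ((445.6, 206.1), (24.5, 182.2), np.float32(174.9), 358)
 tube ((447.2, 281.6), (181.5, 27.2), np.float32(13.1), 396)
 puck ((627.27294921875, 95.56686401367188), 24.48967933654785) [0.626 0.094] 119
 puck ((631.3388061523438, 160.42747497558594), 24.65609359741211) [0.631 0.162] 130
 puck ((636.2299194335938, 241.4954833984375), 25.08
[... 274 characters left out ...]
5.9, 370)
both
 tube ((427.8, 119.9), (181.3, 28.1), np.float32(8.2), 647)
 tube ((447.1, 204.0), (28.5, 185.6), np.float32(174.9), 648)
 tube ((447.5, 280.1), (181.4, 28.0), np.float32(13.9), 709)
 puck ((627.431640625, 91.41201782226562), 25.974287033081055) [0.628 0.091] 320
 puck ((632.864990234375, 159.25991821289062), 26.436742782592773) [0.633 0.159] 326
 puck ((636.926025390625, 240.68641662597656), 26.041881561279297) [0.637 0.24 ] 330
 puck ((626.616455078125, 307.2895812988281), 25.630720138549805) [0.627 0.307] 332
 base ((542.9, -62.7), (219.3, 269.8), 88.6, 3600)
 grip ((615.2, -75.1), (31.0, 19.5), 3.8, 115) 0.114471412398233
 dish ((490.0, -353.7), (132.4, 203.8), 86.0, 1104)
```

View pics/hm.png

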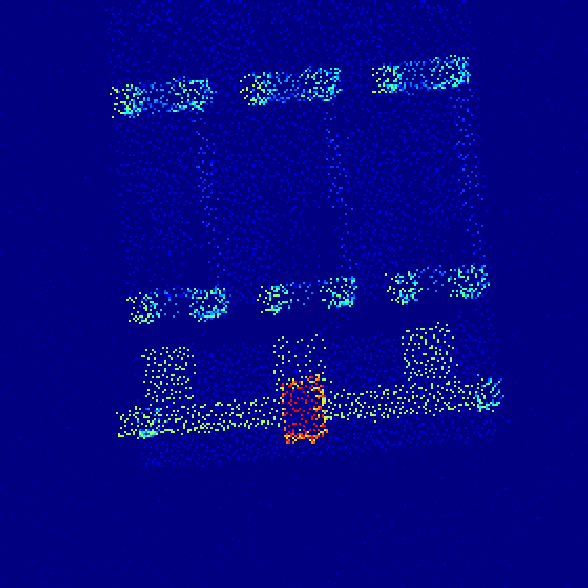

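Call:
step_arm(
  motion=[
    {"dp":[221,-170,-20],"twist":[0,0,0],"hand":1},
    {"dp":[221,-170,-20],"twist":[0,0,0],"hand":1},
    {"dp":[221,-170,-20],"twist":[0,0,0],"hand":1},
    {"dp":[221,-170,-20],"twist":[0,0,0],"hand":1},
    {"dp":[221,-170,-20],"twist":[0,0,0],"hand":1},
  ],
)

```text
clock: 2.12
tool_pos: [0.3894, -0.3218, 0.2813]
eef_rot: [0.977, 0.211, 0.001, -0.0]
contact_force: [-0.1, -1.1, 0.3]
opening: 0.996
finger_force: 0.0
```

Call:
step_arm(
  motion=[
    {"dp":[221,-170,-20],"twist":[0,0,0.33],"hand":1},
    {"dp":[221,-170,-20],"twist":[0,0,0.33],"hand":1},
    {"dp":[221,-170,-20],"twist":[0,0,0.33],"hand":1},
    {"dp":[221,-170,-20],"twist":[0,0,0.33],"hand":1},
    {"dp":[221,-170,-20],"twist":[0,0,0.33],"hand":1},
  ],
)

```text
clock: 2.75
tool_pos: [0.5215, -0.0756, 0.3011]
eef_rot: [0.999, 0.048, 0.001, -0.001]
contact_force: [1.1, -0.6, 0.5]
opening: 1.0
finger_force: 0.0
```

Call:
step_arm(
  motion=[
    {"dp":[0,0,0],"twist":[0,0,0],"hand":1},
    {"dp":[0,0,0],"twist":[0,0,0],"hand":1},
  ],
)

```text
clock: 3.0
tool_pos: [0.519, -0.0817, 0.3006]
eef_rot: [0.999, 0.044, -0.001, 0.001]
contact_force: [0.5, -0.9, 0.4]
opening: 1.002
finger_force: 0.0
```

```bash
cat >> h.py <<'E'
def yaw():
    M=R.from_quat(r.get_state()["eef_rot"]).as_matrix();return np.degrees(np.arctan2(M[1,0],M[0,0]))
def go(p,yawdeg=None):
    "dp (mm) and twist z to reach world TCP p (m) with tool x at yaw (mod 180)"
    st=r.get_state();M=R.from_quat(st["eef_rot"]).as_matrix()
    dp=M.T@(np.array(p)-st["tool_pos"])*1000
    tw=0 if yawdeg is None else -np.radians((yawdeg-yaw()+90)%180-90)
    tilt=np.degrees(np.arccos(-M[2,2]))
    print("dp",dp.round(1).tolist(),"tz",round(tw,3),"rows",round(max(np.linalg.norm(dp)/62.5,abs(tw)/.187),1),"tilt",round(tilt,2))
def stt():
    s=r.get_state();print("t",round(s["clock"],2),"pos",s["tool_pos"].round(4).tolist(),"yaw",round(yaw(),2),"F",s["contact_force"].round(1).tolist(),"op",round(s["opening"],3),"ff",round(s["finger_force"],1),"q",np.round(s["q"],2).tolist())
E
python3 - <<'E'
from h import *
stt()
s=snap("wrist");print(s["T"].round(3).tolist(),s["fx"]);save(s,"w1.png",f=1.2)
Q=cloud(s).reshape(-1,3)
def box(z0,z1):
    m=(Q[:,0]>.4)&(Q[:,0]<.7)&(Q[:,1]>-.21)&(Q[:,1]<.06)&(Q[:,2]>z0)&(Q[:,2]<z1);return Q[m]
print(fitrect(box(.006,.014)),fitrect(box(.1,.125)))
for z0,z1 in [(.062,.072),(.072,.1)]: print(z0,fitrect(box(z0,z1)))
b=np.array([.42,-.22]);H=np.zeros((280,280))
for x,y,z in Q[(Q[:,0]>.42)&(Q[:,0]<.70)&(Q[:,1]>-.22)&(Q[:,1]<.06)]:
    i,j=int((x-.42)*1000),int((y+.22)*1000);H[i,j]=max(H[i,j],z)
np.save("hw.npy",Q)
E
```

```text
t 3.0 pos [0.519, -0.0817, 0.3006] yaw 5.04 F [0.5, -0.9, 0.4] op 1.002 ff 0.0 q [0.11, 0.5, -0.07, 1.82, 0.05, 0.82, -1.46]
[[0.087, -0.956, -0.279, 0.59], [-0.996, -0.084, -0.025, -0.075], [0.0, 0.28, -0.96, 0.424], [0.0, 0.0, 0.0, 1.0]] 325.73319754064687
((525.5, -74.7), (219.3, 170.1), 4.7, 15344) ((614.1, -75.1), (27.3, 15.7), 5.3, 583)
0.062 ((537.6, -81.3), (166.2, 175.3), 4.6, 4063)
0.072 ((600.4, -75.6), (0.4, 12.7), 2.6, 14)
```

View pics/w1.png

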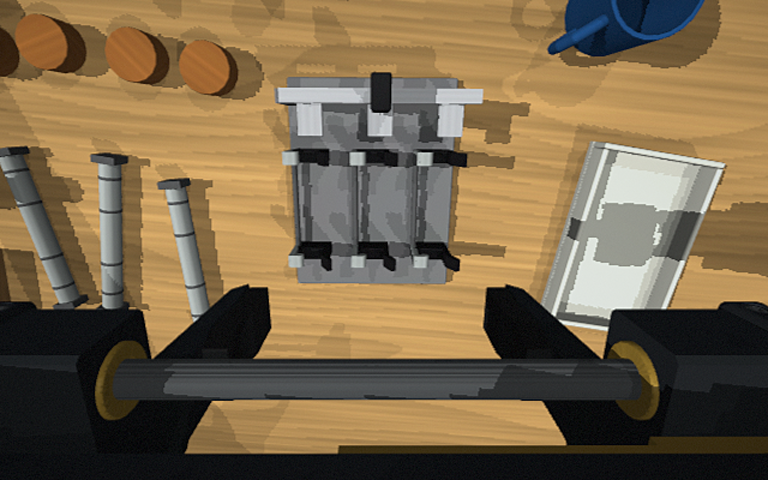

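```bash
python3 - <<'E'
from h import *
Q=np.load("hw.npy");a=np.radians(4.8);u=np.array([np.cos(a),np.sin(a)]);v=np.array([-u[1],u[0]])
O=np.array([.5255,-.0747])-.0155*u
L=np.c_[(Q[:,:2]-O)@u,(Q[:,:2]-O)@v,Q[:,2]]*1000
L=L[(abs(L[:,0])<140)&(abs(L[:,1])<110)&(L[:,2]>4)]
def q(n,m,ax): 
    k=L[m];print(n,len(k),[np.percentile(k[:,i],[1,50,99]).round(1).tolist() for i in ax])
q("plate",(L[:,2]<14),(0,1,2))
for z0,z1 in [(30,50),(50,58),(58,64),(64,80)]:
  for x in (-50,50):
    for y in (-62,0,62):
      q((z0,x,y),(abs(L[:,0]-x)<14)&(abs(L[:,1]-y)<29)&(L[:,2]>z0)&(L[:,2]<z1),(0,1)) if ((abs(L[:,0]-x)<14)&(abs(L[:,1]-y)<29)&(L[:,2]>z0)&(L[:,2]<z1)).sum()>5 else 0
for y in (-62,0,62): q("tab",(L[:,0]>68)&(L[:,0]<86)&(abs(L[:,1]-y)<29)&(L[:,2]>50),(0,1,2))
q("grip",(L[:,2]>100),(0,1,2))
H=np.zeros((280,240),np.uint8);
for x,y,z in L: H[int(x+140),int(y+120)]=max(H[int(x+140),int(y+120)],min(255,z*2.1))
H=cv2.applyColorMap(H,cv2.COLORMAP_JET);cv2.imwrite("pics/hm2.png",cv2.resize(H,None,fx=2.1,fy=2.1,interpolation=cv2.INTER_NEAREST))
E
```

```text
plate 15346 [[-91.8, 13.9, 123.7], [-82.6, 0.5, 81.1], [7.2, 9.1, 11.1]]
(30, -50, -62) 242 [[-55.6, -46.5, -43.6], [-78.8, -64.0, -41.9]]
(30, -50, 0) 224 [[-55.5, -46.6, -43.5], [-17.0, -1.0, 19.6]]
(30, -50, 62) 238 [[-55.8, -46.5, -43.2], [44.5, 63.1, 81.3]]
(30, 50, -62) 209 [[44.5, 51.4, 56.1], [-76.8, -65.8, -42.1]]
(30, 50, 0) 183 [[44.3, 51.3, 56.1], [-15.2, -3.4, 17.6]]
(30, 50, 62) 171 [[45.2, 51.2, 56.3], [44.5, 62.4, 79.8]]
(50, -50, -62) 73 [[-55.7, -46.3, -43.6], [-79.2, -56.2, -41.9]]
(50, -50, 0) 56 [[-55.2, -44.3, -43.6], [-16.8, 5.9, 19.6]]
(50, -50, 62) 57 [[-55.2, -44.1, -43.5], [44.5, 67.9, 81.9]]
(50, 50, -62) 43 [[44.5, 52.1, 56.0], [-75.3, -73.6, -42.2]]
(50, 50, 0) 52 [[44.3, 52.4, 56.2], [-16.3, 5.4, 19.2]]
(50, 50, 62) 30 [[45.1, 50.6, 56.0], [49.3, 67.4, 75.9]]
(58, -50, -62) 146 [[-55.6, -49.5, -43.8], [-81.0, -51.2, -42.2]]
(58, -50, 0) 150 [[-55.8, -49.2, -43.6], [-19.6, 11.5, 20.0]]
(58, -50, 62) 142 [[-55.8, -49.5, -43.4], [42.7, 74.1, 82.1]]
(58, 50, -62) 185 [[44.1, 50.1, 55.8], [-81.8, -51.7, -42.2]]
(58, 50, 0) 167 [[44.3, 49.8, 55.4], [-16.6, 11.7, 19.6]]
(58, 50, 62) 174 [[44.2, 50.7, 56.2], [45.1, 73.4, 81.4]]
(64, -50, -62) 77 [[-55.7, -49.3, -44.1], [-85.3, -81.1, -77.7]]
(64, -50, 0) 72 [[-55.8, -49.4, -43.6], [-23.6, -20.0, -16.5]]
(64, -50, 62) 66 [[-55.7, -49.2, -43.7], [39.0, 42.0, 45.9]]
(64, 50, -62) 83 [[44.4, 49.9, 55.9], [-85.7, -81.3, -78.3]]
(64, 50, 0) 84 [[44.3, 50.6, 56.0], [-23.9, -19.6, -16.3]]
(64, 50, 62) 78 [[44.1, 50.0, 55.8], [38.2, 41.3, 45.7]]
tab 338 [[70.5, 78.7, 85.8], [-80.4, -69.2, -58.7], [62.7, 65.0, 66.9]]
tab 1359 [[70.3, 79.8, 85.5], [-18.2, -5.5, 2.8], [63.7, 423.7, 423.7]]
tab 316 [[71.1, 78.3, 85.4], [43.2, 53.7, 64.6], [62.6, 65.2, 67.0]]
grip 72437 [[0.6, 31.1, 79.8], [-79.1, -8.2, 64.6], [279.3, 360.0, 423.7]]
```

View pics/hm2.png

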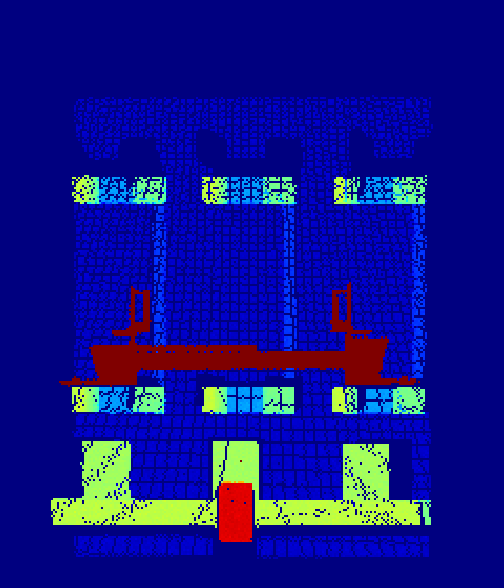

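The wrist view confirms the carrier pose: origin about (0.510, -0.076), yaw 4.8°. The lock is already about 8 mm open, with the grip at pixel (381,92). The steel jaws are on +y. Now I'll open the lock.

```bash
python3 - <<'E'
from h import *
stt();go([.614,-.0752,.2],4.8);go([.614,-.0752,.114],4.8)
E
```

```text
t 3.05 pos [0.5189, -0.0822, 0.3006] yaw 4.98 F [0.1, 0.1, 0.2] op 1.0 ff 0.0 q [0.11, 0.5, -0.07, 1.82, 0.05, 0.82, -1.46]
dp [95.5, 1.2, 100.5] tz 0.003 rows 2.2 tilt 0.09
dp [95.6, 1.1, 186.5] tz 0.003 rows 3.4 tilt 0.09
```

Call:
step_arm(
  motion=[
    {"dp":[95,1,90],"twist":[0,0,0],"hand":0.2},
    {"dp":[95,1,100],"twist":[0,0,0],"hand":0.2},
    {"dp":[95,1,100],"twist":[0,0,0],"hand":0.2},
    {"dp":[95,1,150],"twist":[0,0,0],"hand":0.2},
    {"dp":[95,1,187],"twist":[0,0,0],"hand":0.2},
  ],
  force=25,
)

```text
clock: 3.68
tool_pos: [0.6135, -0.0746, 0.1133]
eef_rot: [0.999, 0.044, -0.0, 0.001]
contact_force: [0.2, -0.7, 0.8]
opening: 0.601
finger_force: 0.0
```

Call:
step_arm(
  motion=[
    {"dp":[0,0,0],"twist":[0,0,0],"hand":0.2},
    {"dp":[0,0,0],"twist":[0,0,0],"hand":-1},
    {"dp":[0,0,0],"twist":[0,0,0],"hand":-1},
    {"dp":[0,0,0],"twist":[0,0,0],"hand":-1},
    {"dp":[0,0,0],"twist":[0,0,0],"hand":-1},
  ],
)

```text
clock: 4.3
tool_pos: [0.6153, -0.0735, 0.1147]
eef_rot: [0.999, 0.045, 0.001, 0.001]
contact_force: [0.0, -1.0, 5.1]
opening: 0.182
finger_force: 25.0
```

Call:
step_arm(
  motion=[
    {"dp":[0,6,0],"twist":[0,0,0],"hand":-1},
    {"dp":[0,12,0],"twist":[0,0,0],"hand":-1},
    {"dp":[0,18,0],"twist":[0,0,0],"hand":-1},
    {"dp":[0,23,0],"twist":[0,0,0],"hand":-1},
    {"dp":[0,26,0],"twist":[0,0,0],"hand":-1},
  ],
)

```text
clock: 4.92
tool_pos: [0.6173, -0.0978, 0.1147]
eef_rot: [0.999, 0.045, 0.001, -0.001]
contact_force: [-2.1, 2.2, 7.5]
opening: 0.178
finger_force: 25.0
```

Call:
step_arm(
  motion=[
    {"dp":[0,0,0],"twist":[0,0,0],"hand":-1},
    {"dp":[0,0,0],"twist":[0,0,0],"hand":-1},
  ],
)

```text
clock: 5.18
tool_pos: [0.6173, -0.0982, 0.1147]
eef_rot: [0.999, 0.045, 0.001, -0.0]
contact_force: [-1.3, -0.2, 7.1]
opening: 0.18
finger_force: 25.0
```

```bash
python3 - <<'E'
from h import *
stt()
E
```

```text
t 5.17 pos [0.6173, -0.0982, 0.1147] yaw 5.13 F [-1.3, -0.2, 7.1] op 0.18 ff 25.0 q [0.12, 0.88, -0.06, 1.68, 0.08, 0.59, -1.47]
```

Call:
step_arm(
  motion=[
    {"dp":[0,2,0],"twist":[0,0,0],"hand":-1},
    {"dp":[0,4,0],"twist":[0,0,0],"hand":-1},
    {"dp":[0,5,0],"twist":[0,0,0],"hand":-1},
    {"dp":[0,5,0],"twist":[0,0,0],"hand":-1},
  ],
)

```text
clock: 5.68
tool_pos: [0.6175, -0.1, 0.1147]
eef_rot: [0.999, 0.046, 0.0, -0.002]
contact_force: [-3.4, 5.8, 8.8]
opening: 0.181
finger_force: 25.0
```

```bash
python3 - <<'E'
from h import *
stt()
a=np.radians(4.8);u=np.array([np.cos(a),np.sin(a)]);v=np.array([-u[1],u[0]]);O=np.array([.5255,-.0747])-.0155*u
d=r.get_state()["tool_pos"][:2]-O;print(O,d@u,d@v)
E
```

```text
t 5.67 pos [0.6175, -0.1, 0.1147] yaw 5.25 F [-3.4, 5.8, 8.8] op 0.181 ff 25.0 q [0.12, 0.88, -0.06, 1.68, 0.08, 0.59, -1.46]
[ 0.51005436 -0.07599701] 0.10502626578002545 -0.03287788002233011
```

Call:
step_arm(
  motion=[
    {"dp":[0,-3,0],"twist":[0,0,0],"hand":-1},
    {"dp":[0,-3,0],"twist":[0,0,0],"hand":0},
    {"dp":[0,-3,0],"twist":[0,0,0],"hand":0},
    {"dp":[-30,-3,-45],"twist":[0,0,0],"hand":0.5},
    {"dp":[-60,15,-100],"twist":[0,0,0],"hand":1},
  ],
)

```text
clock: 6.3
tool_pos: [0.5587, -0.1214, 0.211]
eef_rot: [0.999, 0.046, -0.002, -0.001]
contact_force: [0.1, -0.2, 1.1]
opening: 0.613
finger_force: 0.0
```

Call:
step_arm(
  motion=[
    {"dp":[-60,0,-40],"twist":[0,0,0],"hand":1},
    {"dp":[-60,0,-40],"twist":[0,0,0],"hand":1},
    {"dp":[-60,0,-40],"twist":[0,0,0],"hand":1},
    {"dp":[-60,0,-40],"twist":[0,0,0],"hand":1},
  ],
)

```text
clock: 6.8
tool_pos: [0.5014, -0.1277, 0.2505]
eef_rot: [0.999, 0.045, -0.0, -0.0]
contact_force: [0.6, 0.1, -1.2]
opening: 0.997
finger_force: 0.0
```

```bash
cat > car.py <<'E'
from h import *
stt();s=snap("wrist");Q=cloud(s).reshape(-1,3)
def box(z0,z1):
    m=(Q[:,0]>.4)&(Q[:,0]<.7)&(Q[:,1]>-.21)&(Q[:,1]<.06)&(Q[:,2]>z0)&(Q[:,2]<z1);return Q[m]
pl=fitrect(box(.006,.014));print(pl,fitrect(box(.1,.125)))
a=np.radians(pl[2]);u=np.array([np.cos(a),np.sin(a)]);v=np.array([-u[1],u[0]])
O=np.array(pl[0])/1000-.0155*u;print("O",O)
L=np.c_[(Q[:,:2]-O)@u,(Q[:,:2]-O)@v,Q[:,2]]*1000
for x in (-50,50):
  for y in (-62,0,62):
    m=(abs(L[:,0]-x)<7)&(abs(L[:,1]-y)<30)&(L[:,2]>64)&(L[:,2]<80);j=(abs(L[:,0]-x)<7)&(abs(L[:,1]-y)<30)&(L[:,2]>56)&(L[:,2]<63)&(L[:,1]>y)
    print(x,y,"prong",np.percentile(L[m][:,1]-y,[2,98]).round(1),"jaw",np.percentile(L[j][:,1]-y,[2,98]).round(1) if j.sum() else 0)
for y in (-62,0,62):
    m=(L[:,0]>68)&(L[:,0]<82)&(abs(L[:,1]-y+31)<20)&(L[:,2]>50)&(L[:,2]<75);print("tab",np.percentile(L[m][:,1]-y,[2,98]).round(1),L[m][:,0].min())
E
python3 car.py
```

```text
t 6.8 pos [0.5014, -0.1277, 0.2505] yaw 5.21 F [0.6, 0.1, -1.2] op 0.997 ff 0.0 q [0.22, 0.56, -0.09, 1.9, 0.07, 0.68, -1.4]
((525.1, -74.9), (220.3, 170.0), 4.7, 21110) ((616.1, -98.8), (28.1, 15.9), 4.3, 911)
O [ 0.50965212 -0.07617005]
-50 -62 prong [-23.3 -16.2] jaw [ 5.8 19.1]
-50 0 prong [-23.2 -16.7] jaw [ 5.5 19.5]
-50 62 prong [-23.7 -16.9] jaw [ 5.4 19.7]
50 -62 prong [-23.7 -16.5] jaw [ 6.2 19.4]
50 0 prong [-23.8 -16.1] jaw [ 5.5 19.8]
50 62 prong [-23.6 -16.7] jaw [ 5.4 19.6]
tab [-41.5 -20.3] 70.34485888338106
tab [-41.8 -20.3] 70.63275651769207
tab [-42.  -20.7] 70.38694999311076
```

Call:
step_arm(
  motion=[
    {"dp":[-36,-169,-25],"twist":[0,0,0],"hand":1},
    {"dp":[-36,-169,-25],"twist":[0,0,0],"hand":1},
    {"dp":[-36,-169,-25],"twist":[0,0,0],"hand":1},
    {"dp":[-36,-169,-25],"twist":[0,0,0],"hand":1},
  ],
)

```text
clock: 7.35
tool_pos: [0.4491, 0.0416, 0.2761]
eef_rot: [0.999, 0.05, -0.0, -0.001]
contact_force: [0.4, -0.7, -0.8]
opening: 1.003
finger_force: 0.0
```

Call:
step_arm(
  motion=[
    {"dp":[-36,-169,-25],"twist":[0,0,0],"hand":1},
    {"dp":[-36,-169,-25],"twist":[0,0,0],"hand":1},
    {"dp":[-36,-169,-25],"twist":[0,0,0],"hand":1},
    {"dp":[-36,-169,-25],"twist":[0,0,0],"hand":1},
    {"dp":[-36,-169,-25],"twist":[0,0,0],"hand":1},
  ],
)

```text
clock: 7.98
tool_pos: [0.399, 0.2006, 0.3007]
eef_rot: [0.999, 0.044, -0.0, 0.001]
contact_force: [-0.3, -0.0, 0.5]
opening: 1.0
finger_force: 0.0
```

```bash
cat > tub.py <<'E'
from h import *
import sys
def tubes(save_as=None):
    stt();s=snap("wrist");Q=cloud(s)
    if save_as: save(s,save_as)
    out=[]
    for p,sc,pxl in find("wrist",s,"tube0"):
        if p[2]<.035:
            f=tubefit(Q,p);print(pxl,sc,f);out.append(f)
    return s,Q,out
E
python3 - <<'E'
from tub import *
s,Q,o=tubes("w3.png")
Q=Q.reshape(-1,3)
for c in [(.627,.091),(.632,.159),(.636,.24),(.627,.307)]:
    m=(np.linalg.norm(Q[:,:2]-c,axis=1)<.034)&(Q[:,2]>.022)&(Q[:,2]<.032);q=Q[m];print(" puck",cv2.minEnclosingCircle((q[:,:2]*1000).astype(np.float32)) if len(q) else 0,len(q))
L=np.load("hw.npy");a=np.radians(4.75);u=np.array([np.cos(a),np.sin(a)]);v=np.array([-u[1],u[0]]);O=np.array([.5097,-.0762])
x,y=(L[:,:2]-O)@u,(L[:,:2]-O)@v
for y0 in (-62,0,62):
    m=(abs(x+.02)<.02)&(abs(y*1000-y0)<30)&(L[:,2]>.014)&(L[:,2]<.1);print("rod",np.percentile(y[m]*1000-y0,[2,98]),np.percentile(L[m][:,2],[50,98]))
E
```

```text
t 7.97 pos [0.399, 0.2006, 0.3007] yaw 5.05 F [-0.3, -0.0, 0.5] op 1.0 ff 0.0 q [-0.52, 0.4, -0.07, 2.03, 0.04, 0.72, -2.1]
[315, 116] 0.9 ((446.2, 205.7), (23.8, 180.4), np.float32(175.4), 2534)
[379, 140] 0.68 ((427.0, 121.2), (179.9, 23.9), np.float32(8.4), 2413)
[251, 110] 0.67 ((446.6, 280.7), (180.3, 24.4), np.float32(14.2), 2598)
 puck 0 0
 puck 0 0
 puck 0 0
 puck 0 0
rod [15.03973995 20.66287013] [0.02131464 0.02310392]
rod [15.5509052  19.81978098] [0.02152298 0.0229989 ]
rod [14.7084341  20.27131312] [0.02133092 0.02314893]
```

View pics/w3.png

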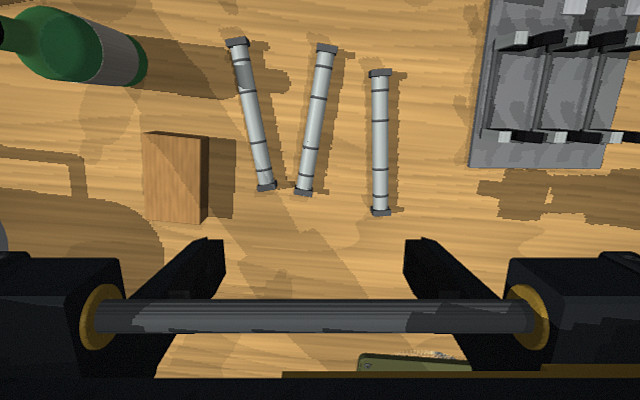

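The wrist view shows three steel tubes at (380,140), (316,118) and (252,112), and no yellow tube among them. I'll pick tube a first.

```bash
python3 - <<'E'
from h import *
go([.427,.1212,.1],8.4)
E
```

```text
dp [21.2, 80.5, 201.0] tz -0.06 rows 3.5 tilt 0.1
```

Call:
step_arm(
  motion=[
    {"dp":[21,80,201],"twist":[0,0,-0.06],"hand":0.2},
    {"dp":[21,80,201],"twist":[0,0,-0.06],"hand":0.2},
    {"dp":[21,80,201],"twist":[0,0,-0.06],"hand":0.2},
    {"dp":[21,80,201],"twist":[0,0,-0.06],"hand":0.2},
    {"dp":[21,80,201],"twist":[0,0,-0.06],"hand":0.2},
  ],
)

```text
clock: 8.7
tool_pos: [0.4259, 0.1213, 0.0988]
eef_rot: [0.997, 0.073, -0.002, 0.001]
contact_force: [-0.3, 0.2, 0.7]
opening: 0.597
finger_force: 0.0
```

Call:
step_arm(
  motion=[
    {"dp":[0,0,0],"twist":[0,0,0],"hand":0.2},
    {"dp":[0,0,40],"twist":[0,0,0],"hand":0.2},
    {"dp":[0,0,73],"twist":[0,0,0],"hand":0.2},
    {"dp":[0,0,73],"twist":[0,0,0],"hand":0.2},
  ],
)

```text
clock: 9.2
tool_pos: [0.4353, 0.1268, 0.0388]
eef_rot: [0.997, 0.075, -0.006, 0.002]
contact_force: [0.3, -0.2, 0.6]
opening: 0.601
finger_force: 0.0
```

```bash
python3 - <<'E'
from h import *
stt();go([.427,.1212,.0265],8.4)
E
```

```text
t 9.2 pos [0.4353, 0.1268, 0.0388] yaw 8.65 F [0.3, -0.2, 0.6] op 0.601 ff 0.0 q [-0.36, 0.92, -0.04, 2.2, 0.78, 0.04, -2.58]
dp [-8.9, 4.2, 12.4] tz 0.004 rows 0.3 tilt 0.69
```

q6 reached its limit (0.04) here, so I'll back up and tilt the tool about 0.2 rad about its closing axis for this near tube.

```bash
cat >> h.py <<'E'
def goT(p,yawdeg,tilt=0.0,half=False):
    "full-orientation version; tilt>0 brings fingertips toward -tool x"
    st=r.get_state();M=R.from_quat(st["eef_rot"]).as_matrix();best=None
    a=np.radians(yawdeg);c,s=np.cos(a),np.sin(a)
    T=np.array([[c,s,0],[s,-c,0],[0,0,-1.]])@R.from_rotvec([0,-tilt,0]).as_matrix()
    w=R.from_matrix(M.T@T).as_rotvec();dp=M.T@(np.array(p)-st["tool_pos"])*1000
    print("dp",dp.round(1).tolist(),"tw",w.round(3).tolist(),"rows",round(max(np.linalg.norm(dp)/62.5,np.linalg.norm(w)/.187),1))
E
python3 - <<'E'
from h import *
stt();goT([.430,.1217,.1],8.4,.2)
E
```

```text
t 9.2 pos [0.4353, 0.1268, 0.0388] yaw 8.65 F [0.3, -0.2, 0.6] op 0.601 ff 0.0 q [-0.36, 0.92, -0.04, 2.2, 0.78, 0.04, -2.58]
dp [-6.7, 4.4, -61.2] tw [0.003, -0.188, 0.004] rows 1.0
```

Call:
step_arm(
  motion=[
    {"dp":[0,0,-40],"twist":[0,0,0],"hand":0.2},
    {"dp":[0,0,-62],"twist":[0,0,0],"hand":0.2},
    {"dp":[0,0,-62],"twist":[0,0,0],"hand":0.2},
  ],
)

```text
clock: 9.57
tool_pos: [0.4367, 0.1269, 0.1024]
eef_rot: [0.997, 0.075, -0.004, 0.001]
contact_force: [0.0, 0.4, -0.3]
opening: 0.599
finger_force: 0.0
```

```bash
python3 - <<'E'
from h import *
stt();goT([.430,.1217,.1],8.4,.2)
E
```

```text
t 9.57 pos [0.4367, 0.1269, 0.1024] yaw 8.59 F [0.0, 0.4, -0.3] op 0.599 ff 0.0 q [-0.23, 0.79, -0.24, 2.18, 0.72, 0.26, -2.54]
dp [-7.4, 4.2, 2.4] tw [0.001, -0.191, 0.003] rows 1.0
```

Call:
step_arm(
  motion=[
    {"dp":[-7,4,0],"twist":[0,-0.19,0],"hand":0.2},
    {"dp":[-7,4,0],"twist":[0,-0.19,0],"hand":0.2},
    {"dp":[-7,4,0],"twist":[0,-0.19,0],"hand":0.2},
  ],
)

```text
clock: 9.95
tool_pos: [0.4295, 0.1212, 0.0996]
eef_rot: [0.992, 0.074, -0.101, 0.009]
contact_force: [-0.2, -0.5, 0.4]
opening: 0.597
finger_force: 0.0
```

```bash
python3 - <<'E'
from h import *
stt();goT([.430,.1217,.0275],8.4,.2)
E
```

```text
t 9.95 pos [0.4295, 0.1212, 0.0996] yaw 8.49 F [-0.2, -0.5, 0.4] op 0.597 ff 0.0 q [-0.05, 0.86, -0.5, 2.03, 0.59, 0.6, -2.39]
dp [15.1, -0.6, 70.5] tw [0.003, 0.003, 0.002] rows 1.2
```

Call:
step_arm(
  motion=[
    {"dp":[8,0,35],"twist":[0,0,0],"hand":0.2},
    {"dp":[15,0,70],"twist":[0,0,0],"hand":0.2},
    {"dp":[15,0,70],"twist":[0,0,0],"hand":0.2},
    {"dp":[15,0,70],"twist":[0,0,0],"hand":0.2},
  ],
  force=50,
)

```text
clock: 10.45
tool_pos: [0.429, 0.1214, 0.0291]
eef_rot: [0.992, 0.075, -0.101, 0.009]
contact_force: [0.1, 0.3, 0.2]
opening: 0.604
finger_force: 0.0
```

```bash
python3 - <<'E'
from h import *
stt();goT([.430,.1217,.0275],8.4,.2)
E
```

```text
t 10.45 pos [0.429, 0.1214, 0.0291] yaw 8.64 F [0.1, 0.3, 0.2] op 0.604 ff 0.0 q [-0.12, 0.98, -0.39, 2.04, 0.69, 0.46, -2.46]
dp [1.3, -0.1, 1.4] tw [0.004, 0.004, 0.004] rows 0.0
```

Call:
step_arm(
  motion=[
    {"dp":[0,0,0],"twist":[0,0,0],"hand":-1},
    {"dp":[0,0,0],"twist":[0,0,0],"hand":-1},
    {"dp":[0,0,0],"twist":[0,0,0],"hand":-1},
    {"dp":[0,0,0],"twist":[0,0,0],"hand":-1},
  ],
)

```text
clock: 10.95
tool_pos: [0.4293, 0.1207, 0.0286]
eef_rot: [0.992, 0.074, -0.102, 0.009]
contact_force: [1.3, -1.1, 3.5]
opening: 0.211
finger_force: 50.0
```

Call:
step_arm(
  motion=[
    {"dp":[-6,0,-28],"twist":[0,0,0],"hand":-1},
    {"dp":[-15,0,-70],"twist":[0,0,0],"hand":-1},
    {"dp":[-24,0,-112],"twist":[0,0,0],"hand":-1},
    {"dp":[-30,0,-141],"twist":[0,0,0],"hand":-1},
    {"dp":[-30,0,-141],"twist":[0,0,0],"hand":-1},
  ],
)

```text
clock: 11.58
tool_pos: [0.4293, 0.1217, 0.1738]
eef_rot: [0.992, 0.074, -0.1, 0.008]
contact_force: [0.4, 0.6, -2.3]
opening: 0.214
finger_force: 50.0
```

```bash
cat >> h.py <<'E'
CO=np.array([.5097,-.0762]);CY=4.75
cu=np.array([np.cos(np.radians(CY)),np.sin(np.radians(CY))]);cv_=np.array([-cu[1],cu[0]])
def clipT(i,axz,off,tilt,x=0,y=0):
    "TCP world for tube axis at height axz over clip i, with the tube axis 'off' ahead of the TCP"
    p=CO+cv_*((i-1)*.062+y)+cu*(x+off*np.sin(tilt));return [p[0],p[1],axz+off*np.cos(tilt)]
E
python3 - <<'E'
from h import *
stt();goT(clipT(0,.16,.0155,.2),CY,.2)
E
```

```text
t 11.57 pos [0.4293, 0.1217, 0.1738] yaw 8.56 F [0.4, 0.6, -2.3] op 0.214 ff 50.0 q [0.01, 0.74, -0.6, 1.99, 0.49, 0.76, -2.31]
dp [47.7, 269.7, -10.7] tw [0.015, 0.001, 0.065] rows 4.4
```

Call:
step_arm(
  motion=[
    {"dp":[10,54,-2],"twist":[0.003,0,0.013],"hand":-1},
    {"dp":[19,108,-4],"twist":[0.006,0,0.026],"hand":-1},
    {"dp":[29,162,-6],"twist":[0.009,0,0.039],"hand":-1},
    {"dp":[38,216,-8],"twist":[0.012,0,0.052],"hand":-1},
    {"dp":[48,270,-11],"twist":[0.015,0,0.065],"hand":-1},
  ],
)

```text
clock: 12.2
tool_pos: [0.5169, -0.1401, 0.1723]
eef_rot: [0.994, 0.041, -0.103, 0.005]
contact_force: [0.5, 0.4, -1.4]
opening: 0.208
finger_force: 50.0
```

Call:
step_arm(
  motion=[
    {"dp":[0,0,0],"twist":[0,0,0],"hand":-1},
    {"dp":[0,0,0],"twist":[0,0,0],"hand":-1},
  ],
)

```text
clock: 12.45
tool_pos: [0.5166, -0.1376, 0.1728]
eef_rot: [0.994, 0.042, -0.103, 0.004]
contact_force: [-0.6, 0.2, -1.1]
opening: 0.209
finger_force: 50.0
```

```bash
cat > held.py <<'E'
from h import *
def held(zc):
    "fit the held tube (axis height about zc) in the wrist view; carrier frame"
    stt();s=snap("wrist");Q=cloud(s);save(s,"held.png")
    st=r.get_state();Q=Q.reshape(-1,3)
    x,y=(Q[:,:2]-CO)@cu,(Q[:,:2]-CO)@cv_
    t=st["tool_pos"][:2]-CO;tx,ty=t@cu,t@cv_
    m=(abs(y-ty)<.02)&(x-tx>.0)&(x-tx<.12)&(Q[:,2]>zc-.02)&(Q[:,2]<zc+.04)
    a,b,c=x[m]-tx,y[m],Q[m][:,2]
    print("tcp loc",tx.round(4),ty.round(4),"n",m.sum())
    for lo in np.arange(.0,.12,.012):
        k=(a>=lo)&(a<lo+.012)
        if k.sum()>5: print(round(lo*1000),np.percentile(b[k]*1000,[3,97]).round(1),"mid",(np.percentile(b[k]*1000,[3,97]).mean()).round(1),"top",np.percentile(c[k]*1000,95).round(1))
    print("xmax",np.percentile(a*1000,99))
E
python3 - <<'E'
from held import *
held(.16);goT(clipT(0,.071,.017,.2),CY,.2)
E
```

```text
t 12.45 pos [0.5166, -0.1376, 0.1728] yaw 4.81 F [-0.6, 0.2, -1.1] op 0.209 ff 50.0 q [0.47, 0.83, -0.58, 1.74, 0.53, 0.97, -1.85]
tcp loc 0.0019 -0.0609 n 14688
0 [-79.5 -42.2] mid -60.8 top 192.7
12 [-80.1 -41.7] mid -60.9 top 197.0
24 [-70.1 -51.5] mid -60.8 top 165.8
36 [-69.9 -51.7] mid -60.8 top 165.5
48 [-69.9 -51.7] mid -60.8 top 165.5
60 [-70.  -51.6] mid -60.8 top 165.7
72 [-71.3 -50.4] mid -60.9 top 167.8
84 [-71.8 -49.9] mid -60.9 top 168.0
xmax 87.00528927655442
dp [19.0, 1.2, 83.4] tw [-0.0, 0.007, 0.003] rows 1.4
```

Call:
step_arm(
  motion=[
    {"dp":[8,1,40],"twist":[0,0,0],"hand":-1},
    {"dp":[16,1,79],"twist":[0,0,0],"hand":-1},
    {"dp":[16,1,79],"twist":[0,0,0],"hand":-1},
    {"dp":[16,1,79],"twist":[0,0,0],"hand":-1},
  ],
  force=60,
)

```text
clock: 13.0
tool_pos: [0.5177, -0.1382, 0.0945]
eef_rot: [0.994, 0.042, -0.102, 0.005]
contact_force: [0.6, 0.0, -0.3]
opening: 0.211
finger_force: 60.0
```

Call:
step_arm(
  motion=[
    {"dp":[1,0,6],"twist":[0,0,0],"hand":-1},
    {"dp":[2,0,12],"twist":[0,0,0],"hand":-1},
    {"dp":[4,0,18],"twist":[0,0,0],"hand":-1},
    {"dp":[5,0,24],"twist":[0,0,0],"hand":-1},
    {"dp":[6,0,28],"twist":[0,0,0],"hand":-1},
  ],
)

```text
clock: 13.62
tool_pos: [0.5179, -0.1403, 0.0651]
eef_rot: [0.994, 0.041, -0.101, 0.006]
contact_force: [0.1, -2.7, 0.3]
opening: 0.211
finger_force: 60.0
```

Call:
step_arm(
  motion=[
    {"dp":[0,0,2],"twist":[0,0,0],"hand":-1},
    {"dp":[0,0,4],"twist":[0,0,0],"hand":-1},
    {"dp":[0,0,4],"twist":[0,0,0],"hand":-1},
  ],
)

```text
clock: 14.0
tool_pos: [0.5163, -0.139, 0.0615]
eef_rot: [0.994, 0.042, -0.102, 0.005]
contact_force: [-0.8, -0.1, 4.4]
opening: 0.208
finger_force: 60.0
```

```bash
python3 - <<'E'
from held import *
held(.045);goT(clipT(0,.045,.0172,.2),CY,.2)
E
```

```text
t 14.0 pos [0.5163, -0.139, 0.0615] yaw 4.79 F [-0.8, -0.1, 4.4] op 0.208 ff 60.0 q [0.42, 0.99, -0.49, 1.78, 0.66, 0.77, -1.95]
tcp loc 0.0014 -0.0631 n 21378
0 [-81.7 -44.3] mid -63.0 top 81.3
12 [-82.2 -44. ] mid -63.1 top 82.7
24 [-71.5 -52.9] mid -62.2 top 54.5
36 [-81.4 -45. ] mid -63.2 top 67.8
48 [-81.6 -44.1] mid -62.9 top 66.8
60 [-72.  -53.2] mid -62.6 top 54.8
72 [-82.7 -52.1] mid -67.4 top 63.1
84 [-82.9 -51.6] mid -67.2 top 64.8
96 [-82.  -44.4] mid -63.2 top 69.4
xmax 100.70518832708781
dp [1.9, -1.1, -0.8] tw [0.001, 0.005, 0.001] rows 0.0
```

Tube a is home, with its axis at 44.6 mm. I'll release it and move to tube b.

Call:
step_arm(
  motion=[
    {"dp":[0,0,-3],"twist":[0,0,0],"hand":-0.2},
    {"dp":[0,0,-3],"twist":[0,0,0],"hand":-0.2},
    {"dp":[-6,0,-30],"twist":[0,0,0],"hand":-0.2},
    {"dp":[-18,0,-88],"twist":[0,0,0],"hand":0.2},
    {"dp":[-30,0,-147],"twist":[0,0,0],"hand":0.2},
  ],
)

```text
clock: 14.68
tool_pos: [0.5165, -0.1391, 0.2121]
eef_rot: [0.994, 0.042, -0.103, 0.004]
contact_force: [1.0, -0.9, 0.6]
opening: 0.59
finger_force: 0.0
```

```bash
python3 - <<'E'
from h import *
stt();goT([.43,.17,.25],-4.6,.2);snap("scene")
s=snap("scene");Q=cloud(s).reshape(-1,3);L=np.c_[(Q[:,:2]-CO)@cu,(Q[:,:2]-CO)@cv_,Q[:,2]]*1000
m=(abs(L[:,0])<40)&(abs(L[:,1]+62)<12)&(L[:,2]>30);print("top",np.percentile(L[m][:,2],[50,95]),m.sum())
print(tubefit(Q,(.446,.206)),tubefit(Q,(.447,.28)))
E
```

```text
t 14.68 pos [0.5165, -0.1391, 0.2121] yaw 4.8 F [1.0, -0.9, 0.6] op 0.59 ff 0.0 q [0.49, 0.77, -0.61, 1.71, 0.5, 1.04, -1.82]
dp [-66.8, -315.2, -24.8] tw [0.033, 0.006, 0.161] rows 5.2
top [591.85727223 606.45459443] 411
((448.0, 202.0), (24.2, 181.5), np.float32(176.0), 297) ((446.2, 278.4), (182.2, 26.1), np.float32(13.9), 301)
```

```bash
python3 - <<'E'
from h import *
goT([.4496,.2054,.18],-4.6,.2)
E
```

```text
dp [-34.4, -348.8, 42.9] tw [0.035, -0.006, 0.16] rows 5.7
```

Call:
step_arm(
  motion=[
    {"dp":[-17,-174,21],"twist":[0,0,0],"hand":0.2},
    {"dp":[-17,-174,21],"twist":[0,0,0],"hand":0.2},
    {"dp":[-17,-174,21],"twist":[0,0,0],"hand":0.2},
  ],
)

```text
clock: 15.15
tool_pos: [0.4806, 0.0347, 0.1931]
eef_rot: [0.994, 0.042, -0.102, 0.004]
contact_force: [0.7, 0.1, -0.1]
opening: 0.6
finger_force: 0.0
```

Call:
step_arm(
  motion=[
    {"dp":[-17,-174,21],"twist":[0.035,0,0.16],"hand":0.2},
    {"dp":[-17,-174,21],"twist":[0.035,0,0.16],"hand":0.2},
    {"dp":[-17,-174,21],"twist":[0.035,0,0.16],"hand":0.2},
    {"dp":[-17,-174,21],"twist":[0.035,0,0.16],"hand":0.2},
    {"dp":[-17,-174,21],"twist":[0.035,0,0.16],"hand":0.2},
  ],
)

```text
clock: 15.78
tool_pos: [0.4461, 0.2031, 0.1758]
eef_rot: [0.994, -0.04, -0.103, -0.004]
contact_force: [0.4, -0.2, -0.2]
opening: 0.602
finger_force: 0.0
```

```bash
python3 - <<'E'
from tub import *
tubes();goT([.4496,.2054,.0286],-4.6,.2)
E
```

```text
t 15.78 pos [0.4461, 0.2031, 0.1758] yaw -4.61 F [0.4, -0.2, -0.2] op 0.602 ff 0.0 q [-0.12, 0.77, -0.58, 1.88, 0.38, 0.79, -2.53]
[313, 128] 0.57 ((446.4, 205.5), (23.8, 179.3), np.float32(175.3), 4977)
dp [32.6, -3.8, 143.7] tw [0.001, 0.005, -0.003] rows 2.4
```

q7 is near its limit, so I'll use the equivalent half-turned grasp.

Call:
step_arm(
  motion=[
    {"dp":[0,0,0],"twist":[0,0,-0.785],"hand":0.2},
    {"dp":[0,0,0],"twist":[0,0,-0.785],"hand":0.2},
    {"dp":[0,0,0],"twist":[0,0,-0.785],"hand":0.2},
    {"dp":[0,0,0],"twist":[0,0,-0.785],"hand":0.2},
    {"dp":[0,0,0],"twist":[0,0,-0.785],"hand":0.2},
  ],
)

```text
clock: 16.5
tool_pos: [0.4468, 0.2023, 0.1761]
eef_rot: [0.934, 0.342, -0.093, -0.043]
contact_force: [0.5, -0.4, -0.0]
opening: 0.601
finger_force: 0.0
```

Call:
step_arm(
  motion=[
    {"dp":[0,0,0],"twist":[0,0,-0.785],"hand":0.2},
    {"dp":[0,0,0],"twist":[0,0,-0.785],"hand":0.2},
    {"dp":[0,0,0],"twist":[0,0,-0.785],"hand":0.2},
    {"dp":[0,0,0],"twist":[0,0,-0.785],"hand":0.2},
    {"dp":[0,0,0],"twist":[0,0,-0.785],"hand":0.2},
  ],
)

```text
clock: 17.12
tool_pos: [0.4465, 0.2031, 0.1761]
eef_rot: [0.732, 0.673, -0.07, -0.075]
contact_force: [0.5, 0.5, -0.0]
opening: 0.601
finger_force: 0.0
```

Call:
step_arm(
  motion=[
    {"dp":[0,0,0],"twist":[0,0,-0.785],"hand":0.2},
    {"dp":[0,0,0],"twist":[0,0,-0.785],"hand":0.2},
    {"dp":[0,0,0],"twist":[0,0,-0.785],"hand":0.2},
    {"dp":[0,0,0],"twist":[0,0,-0.785],"hand":0.2},
    {"dp":[0,0,0],"twist":[0,0,-0.785],"hand":0.2},
  ],
)

```text
clock: 17.75
tool_pos: [0.4463, 0.2035, 0.1761]
eef_rot: [0.419, 0.902, -0.036, -0.096]
contact_force: [0.5, 0.1, 0.9]
opening: 0.596
finger_force: 0.0
```

Call:
step_arm(
  motion=[
    {"dp":[0,0,0],"twist":[0,0,-0.785],"hand":0.2},
    {"dp":[0,0,0],"twist":[0,0,-0.785],"hand":0.2},
    {"dp":[0,0,0],"twist":[0,0,-0.785],"hand":0.2},
    {"dp":[0,0,0],"twist":[0,0,-0.785],"hand":0.2},
    {"dp":[0,0,0],"twist":[0,0,-0.785],"hand":0.2},
  ],
)

```text
clock: 18.38
tool_pos: [0.4462, 0.2038, 0.1761]
eef_rot: [0.043, 0.994, 0.004, -0.102]
contact_force: [0.2, 0.7, 0.4]
opening: 0.604
finger_force: 0.0
```

```bash
python3 - <<'E'
from tub import *
tubes();goT([.4496,.2054,.1],175.4,-.2);goT([.4496,.2054,.0286],175.4,-.2)
E
```

```text
t 18.38 pos [0.4462, 0.2038, 0.1761] yaw 175.1 F [0.2, 0.7, 0.4] op 0.604 ff 0.0 q [0.21, 1.11, -1.39, 1.86, 0.95, 1.28, -0.0]
[382, 183] 0.76 ((429.9, 275.6), (146.6, 23.7), np.float32(14.2), 3066)
[311, 210] 0.76 ((436.8, 204.7), (23.7, 160.8), np.float32(174.9), 3819)
dp [-18.6, 1.9, 74.1] tw [0.0, -0.005, -0.006] rows 1.2
dp [-33.1, 2.0, 144.0] tw [0.0, -0.005, -0.006] rows 2.4
```

Call:
step_arm(
  motion=[
    {"dp":[-10,1,37],"twist":[0,0,0],"hand":0.2},
    {"dp":[-18,2,74],"twist":[0,0,-0.005],"hand":0.2},
    {"dp":[-18,2,74],"twist":[0,0,-0.005],"hand":0.2},
  ],
)

```text
clock: 18.85
tool_pos: [0.448, 0.2046, 0.0984]
eef_rot: [0.04, 0.994, 0.003, -0.104]
contact_force: [0.7, 0.3, 0.2]
opening: 0.605
finger_force: 0.0
```

```bash
python3 - <<'E'
from h import *
stt();goT([.4496,.2054,.0286],175.4,-.2)
E
```

```text
t 18.85 pos [0.448, 0.2046, 0.0984] yaw 175.4 F [0.7, 0.3, 0.2] op 0.605 ff 0.0 q [0.18, 1.22, -1.3, 1.89, 1.08, 1.2, -0.05]
dp [-15.9, 1.1, 68.0] tw [-0.003, -0.008, 0.0] rows 1.1
```

Call:
step_arm(
  motion=[
    {"dp":[-8,1,34],"twist":[0,0,0],"hand":0.2},
    {"dp":[-16,1,68],"twist":[0,0,0],"hand":0.2},
    {"dp":[-16,1,68],"twist":[0,0,0],"hand":0.2},
    {"dp":[-16,1,68],"twist":[0,0,0],"hand":0.2},
  ],
)

```text
clock: 19.35
tool_pos: [0.4516, 0.2077, 0.0326]
eef_rot: [0.039, 0.994, 0.006, -0.101]
contact_force: [-0.9, 0.9, 0.3]
opening: 0.6
finger_force: 0.0
```

Call:
step_arm(
  motion=[
    {"dp":[0,0,0],"twist":[0,0,0],"hand":-1},
    {"dp":[0,0,0],"twist":[0,0,0],"hand":-1},
    {"dp":[0,0,0],"twist":[0,0,0],"hand":-1},
    {"dp":[0,0,0],"twist":[0,0,0],"hand":-1},
  ],
)

```text
clock: 19.85
tool_pos: [0.451, 0.2062, 0.0307]
eef_rot: [0.038, 0.994, 0.004, -0.102]
contact_force: [-1.4, -1.6, 3.0]
opening: 0.205
finger_force: 60.0
```

Call:
step_arm(
  motion=[
    {"dp":[6,0,-28],"twist":[0,0,0],"hand":-1},
    {"dp":[15,0,-70],"twist":[0,0,0],"hand":-1},
    {"dp":[24,0,-112],"twist":[0,0,0],"hand":-1},
    {"dp":[30,0,-141],"twist":[0,0,0],"hand":-1},
    {"dp":[30,0,-141],"twist":[0,0,0],"hand":-1},
  ],
)

```text
clock: 20.48
tool_pos: [0.4509, 0.2074, 0.1762]
eef_rot: [0.038, 0.994, 0.006, -0.101]
contact_force: [0.9, 0.7, -0.1]
opening: 0.206
finger_force: 60.0
```

```bash
python3 - <<'E'
from h import *
stt();goT(clipT(1,.16,.0172,.2),CY+180,-.2)
E
```

```text
t 20.48 pos [0.4509, 0.2074, 0.1762] yaw 175.63 F [0.9, 0.7, -0.1] op 0.206 ff 60.0 q [0.2, 1.11, -1.38, 1.85, 0.95, 1.27, 0.02]
dp [-81.8, -277.7, -18.4] tw [0.035, -0.001, -0.156] rows 4.6
```

Call:
step_arm(
  motion=[
    {"dp":[-16,-55,-4],"twist":[0,0,0],"hand":-1},
    {"dp":[-32,-111,-7],"twist":[0,0,0],"hand":-1},
    {"dp":[-49,-166,-11],"twist":[0,0,0],"hand":-1},
    {"dp":[-65,-222,-14],"twist":[0,0,0],"hand":-1},
    {"dp":[-82,-277,-18],"twist":[0,0,0],"hand":-1},
  ],
)

```text
clock: 21.1
tool_pos: [0.5121, -0.0785, 0.1731]
eef_rot: [0.038, 0.994, 0.004, -0.103]
contact_force: [1.5, 0.6, -1.5]
opening: 0.208
finger_force: 60.0
```

Call:
step_arm(
  motion=[
    {"dp":[0,0,0],"twist":[0.017,0,-0.078],"hand":-1},
    {"dp":[0,0,0],"twist":[0.035,0,-0.156],"hand":-1},
    {"dp":[0,0,0],"twist":[0.035,0,-0.156],"hand":-1},
  ],
)

```text
clock: 21.48
tool_pos: [0.512, -0.0761, 0.1735]
eef_rot: [-0.041, 0.994, -0.005, -0.103]
contact_force: [-0.3, 0.4, -1.3]
opening: 0.21
finger_force: 60.0
```

```bash
sed -i 's/def held(zc)/def held(zc,sg=1)/; s/(x-tx>.0)&(x-tx<.12)/(sg*(x-tx)>.0)\&(sg*(x-tx)<.12)/; s/a,b,c=x\[m\]-tx/a,b,c=sg*(x[m]-tx)/' held.py; python3 - <<'E'
from held import *
held(.16,-1);goT(clipT(1,.073,.0172,.2),CY+180,-.2)
E
```

```text
t 21.48 pos [0.512, -0.0761, 0.1735] yaw -175.28 F [-0.3, 0.4, -1.3] op 0.21 ff 60.0 q [0.69, 1.15, -1.39, 1.77, 1.02, 1.46, 0.69]
tcp loc 0.0024 -0.0001 n 12743
0 [-19.   18.7] mid -0.1 top 197.2
12 [-18.6  18.5] mid -0.1 top 166.3
24 [-8.7  9.5] mid 0.4 top 164.7
36 [-8.5  9.5] mid 0.5 top 164.6
48 [-8.5  9.4] mid 0.5 top 164.7
60 [-8.4  9.4] mid 0.5 top 164.8
72 [-8.4  9.8] mid 0.7 top 164.6
84 [-10.8  11.7] mid 0.5 top 167.0
xmax 93.76685153173787
dp [-18.2, 0.2, 82.0] tw [-0.001, -0.007, -0.001] rows 1.3
```

Call:
step_arm(
  motion=[
    {"dp":[-8,-0.5,40],"twist":[0,0,0],"hand":-1},
    {"dp":[-17,-0.5,80],"twist":[0,0,0],"hand":-1},
    {"dp":[-17,-0.5,80],"twist":[0,0,0],"hand":-1},
    {"dp":[-17,-0.5,80],"twist":[0,0,0],"hand":-1},
  ],
)

```text
clock: 22.02
tool_pos: [0.5135, -0.076, 0.0945]
eef_rot: [-0.041, 0.994, -0.004, -0.102]
contact_force: [0.2, 0.1, -1.1]
opening: 0.209
finger_force: 60.0
```

Call:
step_arm(
  motion=[
    {"dp":[-1,0,6],"twist":[0,0,0],"hand":-1},
    {"dp":[-2,0,12],"twist":[0,0,0],"hand":-1},
    {"dp":[-4,0,18],"twist":[0,0,0],"hand":-1},
    {"dp":[-5,0,24],"twist":[0,0,0],"hand":-1},
    {"dp":[-6,0,28],"twist":[0,0,0],"hand":-1},
  ],
)

```text
clock: 22.65
tool_pos: [0.5143, -0.0783, 0.0655]
eef_rot: [-0.04, 0.994, -0.006, -0.101]
contact_force: [0.8, -2.9, -2.0]
opening: 0.207
finger_force: 60.0
```

Call:
step_arm(
  motion=[
    {"dp":[0,0,2],"twist":[0,0,0],"hand":-1},
    {"dp":[0,0,4],"twist":[0,0,0],"hand":-1},
    {"dp":[0,0,4],"twist":[0,0,0],"hand":-1},
  ],
)

```text
clock: 23.02
tool_pos: [0.5126, -0.0765, 0.0624]
eef_rot: [-0.041, 0.994, -0.005, -0.102]
contact_force: [-0.9, -3.0, 12.5]
opening: 0.201
finger_force: 60.0
```

```bash
python3 - <<'E'
from held import *
held(.045,-1);goT(clipT(1,.045,.0187,.2),CY+180,-.2)
E
```

```text
t 23.02 pos [0.5126, -0.0765, 0.0624] yaw -175.24 F [-0.9, -3.0, 12.5] op 0.201 ff 60.0 q [0.66, 1.3, -1.29, 1.81, 1.19, 1.36, 0.63]
tcp loc 0.0029 -0.0005 n 14094
0 [-19.3  18.3] mid -0.5 top 83.9
12 [-18.8  18. ] mid -0.4 top 55.1
24 [-9.5  9. ] mid -0.2 top 54.7
36 [-15.4  13.3] mid -1.0 top 59.5
48 [-19.5  18. ] mid -0.8 top 67.9
60 [-9.8  8.4] mid -0.7 top 54.6
72 [-9.7  8.3] mid -0.7 top 54.6
84 [-12.6  10.5] mid -1.0 top 57.4
xmax 93.89401199905949
dp [-0.6, 0.5, -1.0] tw [-0.002, -0.004, 0.0] rows 0.0
```

Tube b is home, with its axis at 44.6 mm.

Call:
step_arm(
  motion=[
    {"dp":[0,0,-3],"twist":[0,0,0],"hand":-0.2},
    {"dp":[0,0,-3],"twist":[0,0,0],"hand":-0.2},
    {"dp":[6,0,-30],"twist":[0,0,0],"hand":-0.2},
    {"dp":[18,0,-88],"twist":[0,0,0],"hand":0.2},
    {"dp":[28,0,-137],"twist":[0,0,0],"hand":0.2},
  ],
)

```text
clock: 23.7
tool_pos: [0.5126, -0.0758, 0.2019]
eef_rot: [-0.042, 0.994, -0.004, -0.102]
contact_force: [0.7, 0.9, 0.7]
opening: 0.593
finger_force: 0.0
```

```bash
python3 - <<'E'
from h import *
s=snap("scene");Q=cloud(s).reshape(-1,3)
print(tubefit(Q,(.447,.28)))
stt();goT([.4500,.2815,.16],194.2,-.2)
E
```

```text
((447.4, 279.0), (181.9, 26.1), np.float32(14.1), 307)
t 23.75 pos [0.5149, -0.074, 0.2084] yaw -175.15 F [1.0, 0.3, 3.6] op 0.598 ff 0.0 q [0.69, 1.09, -1.41, 1.74, 0.96, 1.48, 0.72]
dp [24.6, 359.6, 54.8] tw [0.034, 0.004, -0.16] rows 5.8
```

Call:
step_arm(
  motion=[
    {"dp":[12,180,20],"twist":[0,0,0],"hand":0.2},
    {"dp":[12,180,20],"twist":[0,0,0],"hand":0.2},
    {"dp":[12,180,20],"twist":[0,0,0],"hand":0.2},
    {"dp":[12,180,20],"twist":[0,0,0],"hand":0.2},
  ],
)

```text
clock: 24.25
tool_pos: [0.4806, 0.1062, 0.1833]
eef_rot: [-0.046, 0.994, -0.004, -0.102]
contact_force: [-0.3, -0.9, 0.1]
opening: 0.6
finger_force: 0.0
```

Call:
step_arm(
  motion=[
    {"dp":[12,180,35],"twist":[0.034,0,-0.16],"hand":0.2},
    {"dp":[12,180,35],"twist":[0.034,0,-0.16],"hand":0.2},
    {"dp":[12,180,35],"twist":[0.034,0,-0.16],"hand":0.2},
    {"dp":[12,180,35],"twist":[0.034,0,-0.16],"hand":0.2},
    {"dp":[12,180,35],"twist":[0.034,0,-0.16],"hand":0.2},
  ],
)

```text
clock: 24.88
tool_pos: [0.4488, 0.2781, 0.1506]
eef_rot: [-0.122, 0.987, -0.014, -0.102]
contact_force: [-0.6, -0.5, 0.5]
opening: 0.599
finger_force: 0.0
```

```bash
python3 - <<'E'
from tub import *
tubes();goT([.4500,.2815,.09],194.2,-.2);goT([.4500,.2815,.0295],194.2,-.2)
E
```

```text
t 24.88 pos [0.4488, 0.2781, 0.1506] yaw -165.95 F [-0.6, -0.5, 0.5] op 0.599 ff 0.0 q [0.02, 1.17, -1.34, 1.75, 0.99, 1.34, 0.24]
[319, 203] 0.82 ((433.2, 276.7), (153.2, 23.5), np.float32(14.1), 4360)
dp [-14.0, 4.1, 59.3] tw [-0.003, -0.005, -0.004] rows 1.0
dp [-26.3, 4.3, 118.5] tw [-0.003, -0.005, -0.004] rows 1.9
```

Call:
step_arm(
  motion=[
    {"dp":[-12,4,55],"twist":[0,0,0],"hand":0.2},
    {"dp":[-18,4,80],"twist":[0,0,0],"hand":0.2},
    {"dp":[-26,4,118],"twist":[0,0,0],"hand":0.2},
    {"dp":[-26,4,118],"twist":[0,0,0],"hand":0.2},
    {"dp":[-26,4,118],"twist":[0,0,0],"hand":0.2},
  ],
)

```text
clock: 25.6
tool_pos: [0.4496, 0.2832, 0.0318]
eef_rot: [-0.122, 0.987, -0.013, -0.101]
contact_force: [-0.0, 0.3, 0.5]
opening: 0.6
finger_force: 0.0
```

Call:
step_arm(
  motion=[
    {"dp":[0,0,0],"twist":[0,0,0],"hand":-1},
    {"dp":[0,0,0],"twist":[0,0,0],"hand":-1},
    {"dp":[0,0,0],"twist":[0,0,0],"hand":-1},
    {"dp":[0,0,0],"twist":[0,0,0],"hand":-1},
  ],
)

```text
clock: 26.1
tool_pos: [0.4493, 0.2827, 0.0308]
eef_rot: [-0.122, 0.987, -0.014, -0.101]
contact_force: [1.0, -2.6, 3.6]
opening: 0.208
finger_force: 60.0
```

Call:
step_arm(
  motion=[
    {"dp":[6,0,-28],"twist":[0,0,0],"hand":-1},
    {"dp":[15,0,-70],"twist":[0,0,0],"hand":-1},
    {"dp":[24,0,-112],"twist":[0,0,0],"hand":-1},
    {"dp":[30,0,-141],"twist":[0,0,0],"hand":-1},
    {"dp":[30,0,-141],"twist":[0,0,0],"hand":-1},
  ],
)

```text
clock: 26.72
tool_pos: [0.4487, 0.2846, 0.1763]
eef_rot: [-0.122, 0.987, -0.012, -0.1]
contact_force: [-0.8, 0.5, -1.8]
opening: 0.211
finger_force: 60.0
```

```bash
python3 - <<'E'
from h import *
stt();goT(clipT(2,.16,.0182,.2),CY+180,-.2)
E
```

```text
t 26.73 pos [0.4487, 0.2846, 0.1763] yaw -165.87 F [-0.8, 0.5, -1.8] op 0.211 ff 60.0 q [0.02, 1.13, -1.36, 1.73, 0.95, 1.36, 0.25]
dp [15.3, -304.2, 1.5] tw [-0.033, -0.002, 0.16] rows 4.9
```

Call:
step_arm(
  motion=[
    {"dp":[4,-60,0],"twist":[0,0,0.03],"hand":-1},
    {"dp":[7,-121,0],"twist":[-0.01,0,0.06],"hand":-1},
    {"dp":[10,-182,0],"twist":[-0.02,0,0.1],"hand":-1},
    {"dp":[13,-243,0],"twist":[-0.03,0,0.13],"hand":-1},
    {"dp":[15,-304,0],"twist":[-0.033,0,0.16],"hand":-1},
  ],
)

```text
clock: 27.35
tool_pos: [0.5078, -0.0176, 0.1763]
eef_rot: [-0.041, 0.994, -0.006, -0.103]
contact_force: [0.9, 0.5, -1.4]
opening: 0.206
finger_force: 60.0
```

Call:
step_arm(
  motion=[
    {"dp":[0,0,0],"twist":[0,0,0],"hand":-1},
    {"dp":[0,0,0],"twist":[0,0,0],"hand":-1},
    {"dp":[0,0,0],"twist":[0,0,0],"hand":-1},
  ],
)

```text
clock: 27.72
tool_pos: [0.5078, -0.0134, 0.1779]
eef_rot: [-0.043, 0.994, -0.005, -0.102]
contact_force: [-0.0, 0.5, -1.6]
opening: 0.21
finger_force: 60.0
```

```bash
python3 - <<'E'
from held import *
held(.16,-1);goT(clipT(2,.073,.0182,.2),CY+180,-.2)
E
```

```text
t 27.73 pos [0.5078, -0.0134, 0.1779] yaw -175.07 F [-0.0, 0.5, -1.6] op 0.21 ff 60.0 q [0.58, 1.12, -1.37, 1.79, 0.98, 1.41, 0.59]
tcp loc 0.0034 0.0628 n 12101
0 [44.  81.5] mid 62.8 top 198.5
12 [44.3 81.4] mid 62.9 top 170.3
24 [54.1 72.4] mid 63.2 top 168.9
36 [54.2 72.2] mid 63.2 top 168.8
48 [54.2 72.1] mid 63.2 top 168.8
60 [54.2 72.1] mid 63.1 top 168.8
72 [53.8 71.9] mid 62.8 top 168.9
84 [51.8 74.3] mid 63.0 top 171.2
xmax 92.9910558456125
dp [-18.0, -0.6, 85.3] tw [-0.002, -0.005, 0.003] rows 1.4
```

Call:
step_arm(
  motion=[
    {"dp":[-9,-1,42],"twist":[0,0,0],"hand":-1},
    {"dp":[-17,-1,84],"twist":[0,0,0],"hand":-1},
    {"dp":[-17,-1,84],"twist":[0,0,0],"hand":-1},
    {"dp":[-17,-1,84],"twist":[0,0,0],"hand":-1},
  ],
)

```text
clock: 28.28
tool_pos: [0.5085, -0.0148, 0.094]
eef_rot: [-0.042, 0.994, -0.005, -0.101]
contact_force: [0.1, -0.7, -0.4]
opening: 0.209
finger_force: 60.0
```

Call:
step_arm(
  motion=[
    {"dp":[-1,0,6],"twist":[0,0,0],"hand":-1},
    {"dp":[-2,0,12],"twist":[0,0,0],"hand":-1},
    {"dp":[-4,0,18],"twist":[0,0,0],"hand":-1},
    {"dp":[-5,0,24],"twist":[0,0,0],"hand":-1},
    {"dp":[-6,0,28],"twist":[0,0,0],"hand":-1},
  ],
)

```text
clock: 28.9
tool_pos: [0.5082, -0.0163, 0.0637]
eef_rot: [-0.041, 0.994, -0.005, -0.102]
contact_force: [-0.0, 0.7, 0.3]
opening: 0.212
finger_force: 60.0
```

Call:
step_arm(
  motion=[
    {"dp":[0,0,2],"twist":[0,0,0],"hand":-1},
    {"dp":[0,0,4],"twist":[0,0,0],"hand":-1},
    {"dp":[0,0,4],"twist":[0,0,0],"hand":-1},
  ],
)

```text
clock: 29.28
tool_pos: [0.5082, -0.0163, 0.0634]
eef_rot: [-0.041, 0.994, -0.006, -0.101]
contact_force: [-0.6, -5.0, 24.1]
opening: 0.209
finger_force: 60.0
```

```bash
python3 - <<'E'
from held import *
held(.045,-1);goT(clipT(2,.045,.0187,.2),CY+180,-.2)
E
```

```text
t 29.27 pos [0.5082, -0.0163, 0.0634] yaw -175.28 F [-0.6, -5.0, 24.1] op 0.209 ff 60.0 q [0.55, 1.28, -1.26, 1.84, 1.16, 1.3, 0.52]
tcp loc 0.0034 0.0599 n 13637
0 [41.2 78.6] mid 59.9 top 83.3
12 [41.4 78.4] mid 59.9 top 55.4
24 [51.3 69.5] mid 60.4 top 54.6
36 [49.4 71.7] mid 60.5 top 55.4
48 [41.  78.6] mid 59.8 top 69.1
60 [51.4 69.7] mid 60.5 top 54.5
72 [51.6 69.7] mid 60.6 top 54.5
84 [49.2 71.7] mid 60.4 top 56.8
xmax 92.610292132428
dp [-0.3, 2.1, 0.0] tw [-0.003, -0.002, -0.001] rows 0.0
```

All three tubes look home. I'll release, lift and look from above.

Call:
step_arm(
  motion=[
    {"dp":[0,0,-4],"twist":[0,0,0],"hand":-0.2},
    {"dp":[0,0,-4],"twist":[0,0,0],"hand":-0.2},
    {"dp":[6,0,-30],"twist":[0,0,0],"hand":-0.2},
    {"dp":[18,0,-88],"twist":[0,0,0],"hand":0.2},
    {"dp":[28,0,-137],"twist":[0,0,0],"hand":0.2},
  ],
)

```text
clock: 29.95
tool_pos: [0.5073, -0.0155, 0.2009]
eef_rot: [-0.042, 0.994, -0.005, -0.103]
contact_force: [0.5, -0.6, 0.2]
opening: 0.589
finger_force: 0.0
```

```bash
python3 - <<'E'
from h import *
stt();p=CO+cu*.104-cv_*.031;print(p);goT([p[0]+.06,p[1],.25],CY+180,0)
E
```

```text
t 29.95 pos [0.5073, -0.0155, 0.2009] yaw -175.21 F [0.5, -0.6, 0.2] op 0.589 ff 0.0 q [0.59, 1.08, -1.38, 1.77, 0.94, 1.43, 0.61]
[ 0.61590987 -0.09848148]
dp [-147.7, -96.8, -80.9] tw [-0.001, -0.206, 0.001] rows 3.1
```

Call:
step_arm(
  motion=[
    {"dp":[-147,-97,-81],"twist":[0,-0.2,0],"hand":0.2},
    {"dp":[-147,-97,-81],"twist":[0,-0.2,0],"hand":0.2},
    {"dp":[-147,-97,-81],"twist":[0,-0.2,0],"hand":0.2},
    {"dp":[-147,-97,-81],"twist":[0,-0.2,0],"hand":0.2},
    {"dp":[-147,-97,-81],"twist":[0,-0.2,0],"hand":0.2},
  ],
)

```text
clock: 30.58
tool_pos: [0.6749, -0.0984, 0.2485]
eef_rot: [-0.042, 0.999, -0.001, -0.003]
contact_force: [0.0, 0.2, 0.4]
opening: 0.602
finger_force: 0.0
```

```bash
cat > chk.py <<'E'
from h import *
def chk(name):
    stt();s=snap("wrist");save(s,name,f=1.2);Q=cloud(s).reshape(-1,3)
    L=np.c_[(Q[:,:2]-CO)@cu,(Q[:,:2]-CO)@cv_,Q[:,2]]*1000
    for y in (-62,0,62):
        for x0,x1 in ((-80,-60),(-38,38)):
            m=(L[:,0]>x0)&(L[:,0]<x1)&(abs(L[:,1]-y)<13)&(L[:,2]>47)&(L[:,2]<75)
            if m.sum(): print("tube",y,x0,np.percentile(L[m][:,1]-y,[2,98]).round(1),"top",np.percentile(L[m][:,2],95).round(1))
        for x0 in (-50,50):
            j=(abs(L[:,0]-x0)<6)&(L[:,1]>y+2)&(L[:,1]<y+30)&(L[:,2]>57)&(L[:,2]<66)
            if j.sum(): print("  jaw",x0,np.percentile(L[j][:,1]-y,[2,98]).round(1))
    g=(L[:,2]>100)&(L[:,2]<125)&(L[:,0]>80)&(L[:,0]<130)&(abs(L[:,1])<60)
    if g.sum(): print("grip",L[g].mean(0).round(1))
E
python3 - <<'E'
from chk import *
chk("c1.png");p=CO+cu*.104-cv_*.031;goT([p[0],p[1],.114],CY+180,0)
E
```

```text
t 30.57 pos [0.6749, -0.0984, 0.2485] yaw -175.19 F [0.0, 0.2, 0.4] op 0.602 ff 0.0 q [0.61, 1.1, -1.37, 1.35, 1.06, 1.5, 0.98]
tube -62 -38 [-9.4  8.8] top 54.9
  jaw 50 [ 5.3 18.8]
tube 0 -38 [-8.9  9.2] top 54.9
  jaw 50 [ 5.  18.9]
tube 62 -38 [-11.2   6.5] top 54.9
  jaw 50 [ 5.  18.9]
grip [103.6 -31.6 110. ]
dp [57.5, 4.8, 134.9] tw [-0.002, -0.007, 0.003] rows 2.3
```

View pics/c1.png

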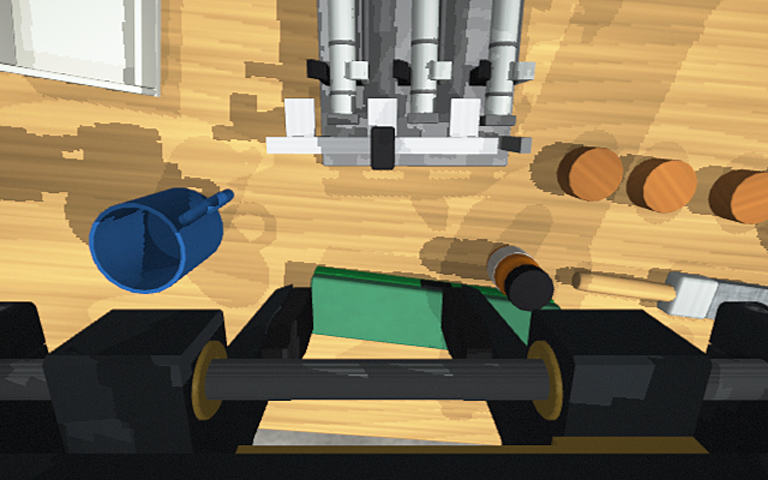

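All three tubes are under their jaws and the lock tabs sit between the clips. Now I'll close the lock.

Call:
step_arm(
  motion=[
    {"dp":[40,5,30],"twist":[0,0,0],"hand":0.2},
    {"dp":[57,5,70],"twist":[0,0,0],"hand":0.2},
    {"dp":[57,5,110],"twist":[0,0,0],"hand":0.2},
    {"dp":[57,5,134],"twist":[0,0,0],"hand":0.2},
    {"dp":[57,5,134],"twist":[0,0,0],"hand":0.2},
  ],
  force=25,
)

```text
clock: 31.25
tool_pos: [0.6164, -0.0989, 0.1141]
eef_rot: [-0.042, 0.999, -0.001, -0.004]
contact_force: [-0.2, 0.4, 1.1]
opening: 0.6
finger_force: 0.0
```

Call:
step_arm(
  motion=[
    {"dp":[0,0,0],"twist":[0,0,0],"hand":-1},
    {"dp":[0,0,0],"twist":[0,0,0],"hand":-1},
    {"dp":[0,0,0],"twist":[0,0,0],"hand":-1},
    {"dp":[0,0,0],"twist":[0,0,0],"hand":-1},
  ],
)

```text
clock: 31.75
tool_pos: [0.618, -0.0993, 0.1163]
eef_rot: [-0.041, 0.999, -0.001, -0.002]
contact_force: [-0.5, -0.2, 2.9]
opening: 0.178
finger_force: 25.0
```

Call:
step_arm(
  motion=[
    {"dp":[0,7,0],"twist":[0,0,0],"hand":-1},
    {"dp":[0,14,0],"twist":[0,0,0],"hand":-1},
    {"dp":[0,21,0],"twist":[0,0,0],"hand":-1},
    {"dp":[0,28,0],"twist":[0,0,0],"hand":-1},
    {"dp":[0,34,0],"twist":[0,0,0],"hand":-1},
  ],
)

```text
clock: 32.38
tool_pos: [0.6154, -0.0684, 0.1162]
eef_rot: [-0.041, 0.999, -0.005, -0.002]
contact_force: [0.2, -16.8, 11.7]
opening: 0.181
finger_force: 25.1
```

Call:
step_arm(
  motion=[
    {"dp":[0,2,0],"twist":[0,0,0],"hand":-1},
    {"dp":[0,2,0],"twist":[0,0,0],"hand":-1},
  ],
)

```text
clock: 32.62
tool_pos: [0.6155, -0.0684, 0.1162]
eef_rot: [-0.039, 0.999, -0.006, -0.002]
contact_force: [-0.2, -12.8, 10.1]
opening: 0.177
finger_force: 25.1
```

```bash
python3 - <<'E'
from h import *
stt();d=r.get_state()["tool_pos"][:2]-CO;print(d@cu,d@cv_)
E
```

```text
t 32.62 pos [0.6155, -0.0684, 0.1162] yaw -175.48 F [-0.2, -12.8, 10.1] op 0.177 ff 25.1 q [0.62, 1.21, -1.29, 1.66, 1.23, 1.29, 0.7]
0.10605414616354085 -0.000981284711547699
```

The lock is at its stop. I'll release it and head for the pucks.

Call:
step_arm(
  motion=[
    {"dp":[0,-3,0],"twist":[0,0,0],"hand":-1},
    {"dp":[0,-3,0],"twist":[0,0,0],"hand":-0.2},
    {"dp":[0,-3,0],"twist":[0,0,0],"hand":0},
    {"dp":[0,-3,-60],"twist":[0,0,0],"hand":0.5},
    {"dp":[0,-3,-120],"twist":[0,0,0],"hand":0.5},
  ],
)

```text
clock: 33.25
tool_pos: [0.6149, -0.0651, 0.236]
eef_rot: [-0.042, 0.999, -0.0, -0.003]
contact_force: [1.3, -0.0, 0.2]
opening: 0.611
finger_force: 0.0
```

Call:
step_arm(
  motion=[
    {"dp":[0,90,-20],"twist":[0,0,0.83],"hand":0.5},
    {"dp":[0,90,-20],"twist":[0,0,0.83],"hand":0.5},
    {"dp":[0,90,-20],"twist":[0,0,0.83],"hand":0.5},
    {"dp":[0,90,-20],"twist":[0,0,0.83],"hand":0.5},
    {"dp":[0,90,-20],"twist":[0,0,0.83],"hand":0.5},
  ],
)

```text
clock: 33.88
tool_pos: [0.6077, 0.0248, 0.2551]
eef_rot: [0.366, 0.931, -0.002, -0.002]
contact_force: [-0.1, -0.7, 0.3]
opening: 0.753
finger_force: 0.0
```

```bash
python3 - <<'E'
from h import *
stt();goT([.632,.15,.25],90)
E
```

```text
t 33.88 pos [0.6077, 0.0248, 0.2551] yaw 137.11 F [-0.1, -0.7, 0.3] op 0.753 ff 0.0 q [0.47, 0.95, -1.24, 1.59, 0.92, 1.29, -0.1]
dp [67.4, 108.4, 4.7] tw [-0.006, 0.0, 0.822] rows 4.4
```

Call:
step_arm(
  motion=[
    {"dp":[67,108,5],"twist":[0,0,0.82],"hand":0.5},
    {"dp":[67,108,5],"twist":[0,0,0.82],"hand":0.5},
    {"dp":[67,108,5],"twist":[0,0,0.82],"hand":0.5},
    {"dp":[67,108,5],"twist":[0,0,0.82],"hand":0.5},
    {"dp":[67,108,5],"twist":[0,0,0.82],"hand":0.5},
  ],
)

```text
clock: 34.5
tool_pos: [0.6316, 0.1498, 0.2495]
eef_rot: [0.706, 0.708, -0.003, -0.001]
contact_force: [0.8, -0.3, 0.3]
opening: 0.75
finger_force: 0.0
```

```bash
cat > puck.py <<'E'
from h import *
def pucks(s,cam):
    P=cloud(s)
    hsv=cv2.cvtColor(s["pixels"],cv2.COLOR_RGB2HSV)
    for p,sc,pxl in find(cam,s,"puck0",10):
        if p[2]>.08: continue
        Q=P.reshape(-1,3);c=np.array(p[:2])
        for _ in range(3):
            m=(np.linalg.norm(Q[:,:2]-c,axis=1)<.03)&(Q[:,2]>max(.02,p[2]-.008))&(Q[:,2]<p[2]+.01)
            if m.sum()<10: break
            (x,y),rr=cv2.minEnclosingCircle((Q[m][:,:2]*1000).astype(np.float32));c=np.array([x,y])/1000
        col=np.median(s["pixels"].reshape(-1,3)[m],0) if m.sum() else 0
        print("puck",pxl,sc,c.round(4),round(rr,1),"z",np.median(Q[m][:,2]).round(3) if m.sum() else 0,"rgb",col)
E
python3 - <<'E'
from puck import *
stt();s=snap("wrist");save(s,"p1.png");pucks(s,"wrist")
# lock check
s=snap("scene");Q=cloud(s).reshape(-1,3);L=np.c_[(Q[:,:2]-CO)@cu,(Q[:,:2]-CO)@cv_,Q[:,2]]*1000
g=(L[:,2]>100)&(L[:,2]<125)&(L[:,0]>80)&(L[:,0]<130)&(abs(L[:,1])<60);print("grip",L[g].mean(0).round(1))
pucks(s,"scene")
E
```

```text
t 34.5 pos [0.6316, 0.1498, 0.2495] yaw 90.17 F [0.8, -0.3, 0.3] op 0.75 ff 0.0 q [0.18, 0.91, -1.03, 1.47, 0.81, 1.22, -0.96]
puck [491, 102] 0.93 [0.8144 0.2218] 24.3 z 0.025 rgb [ 24. 133.  53.]
puck [311, 223] 0.88 [0.6268 0.0924] 23.9 z 0.025 rgb [168. 107.  52.]
puck [321, 83] 0.81 [0.6356 0.2413] 23.8 z 0.025 rgb [147.  93.  45.]
puck [314, 8] 0.79 [0.6264 0.3076] 23.8 z 0.025 rgb [141.  90.  44.]
puck [315, 162] 0.63 [0.6319 0.1603] 24.0 z 0.025 rgb [169. 108.  52.]
grip [107.8  -2.7 109.8]
puck [384, 263] 0.83 [0.8157 0.2195] 24.8 z 0.027 rgb [ 64. 116.  64.]
puck [312, 223] 0.82 [0.6285 0.09  ] 24.2 z 0.027 rgb [146. 101.  67.]
puck [380, 203] 0.78 [0.6271 0.3064] 25.0 z 0.027 rgb [100.5  73.   50. ]
puck [249, 230] 0.74 [ 0.584 -0.081] 25.0 z 0 rgb 0
puck [363, 214] 0.72 [0.6374 0.2394] 24.8 z 0.027 rgb [128.  88.  58.]
puck [245, 189] 0.59 [ 0.4702 -0.0575] 29.6 z 0.054 rgb [125.5 125.  121. ]
puck [335, 218] 0.55 [0.6333 0.1584] 25.2 z 0.027 rgb [146. 100.  66.]
```

View pics/p1.png

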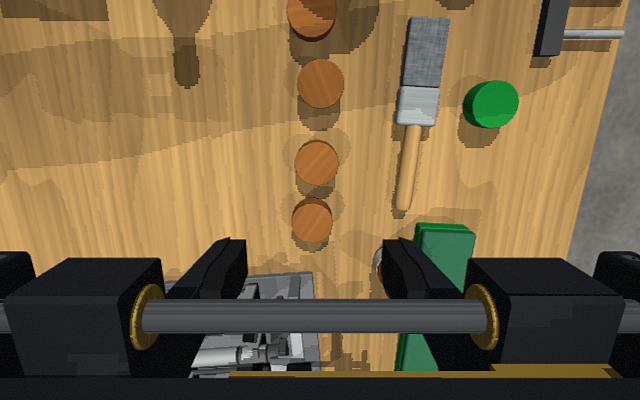

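The four brown pucks are at (312,220), (316,162), (320,83) and (312,15); the green look-alike is at (490,104). I'll take the three farther ones and leave the one at y = 0.092.

Call:
step_arm(
  motion=[
    {"dp":[10,0,60],"twist":[0,0,0],"hand":0.5},
    {"dp":[10,0,120],"twist":[0,0,0],"hand":0.5},
    {"dp":[10,0,180],"twist":[0,0,0],"hand":0.5},
    {"dp":[10,0,221],"twist":[0,0,0],"hand":0.5},
    {"dp":[10,0,221],"twist":[0,0,0],"hand":0.5},
  ],
  force=20,
)

```text
clock: 35.33
tool_pos: [0.6303, 0.1581, 0.0266]
eef_rot: [0.705, 0.709, -0.003, -0.002]
contact_force: [0.1, 0.5, 0.8]
opening: 0.752
finger_force: 0.0
```

Call:
step_arm(
  motion=[
    {"dp":[0,0,0],"twist":[0,0,0],"hand":0.5},
    {"dp":[0,0,0],"twist":[0,0,0],"hand":-0.2},
    {"dp":[0,0,0],"twist":[0,0,0],"hand":-0.2},
    {"dp":[0,0,0],"twist":[0,0,0],"hand":-0.2},
  ],
)

```text
clock: 35.83
tool_pos: [0.6316, 0.1578, 0.0296]
eef_rot: [0.706, 0.708, -0.002, -0.0]
contact_force: [0.3, -0.2, 1.5]
opening: 0.539
finger_force: 20.0
```

Call:
step_arm(
  motion=[
    {"dp":[0,0,-40],"twist":[0,0,0],"hand":-0.2},
    {"dp":[0,0,-90],"twist":[0,0,0],"hand":-0.2},
    {"dp":[0,0,-150],"twist":[0,0,0],"hand":-0.2},
    {"dp":[0,0,-190],"twist":[0,0,0],"hand":-0.2},
    {"dp":[0,0,-190],"twist":[0,0,0],"hand":-0.2},
  ],
)

```text
clock: 36.45
tool_pos: [0.6334, 0.1597, 0.2229]
eef_rot: [0.706, 0.708, 0.001, 0.0]
contact_force: [-0.5, -0.1, -1.6]
opening: 0.538
finger_force: 20.0
```

```bash
cat >> h.py <<'E'
DO=np.array([.489,-.355]);du=np.array([np.cos(np.radians(-4)),np.sin(np.radians(-4))])
E
python3 - <<'E'
from h import *
stt();p=DO+du*.058;print(p);goT([p[0],p[1],.2],-4)
E
```

```text
t 36.45 pos [0.6334, 0.1597, 0.2229] yaw 90.22 F [-0.5, -0.1, -1.6] op 0.538 ff 20.0 q [0.16, 0.94, -1.01, 1.49, 0.84, 1.18, -0.99]
[ 0.54685871 -0.35904588]
dp [-518.5, -88.6, 22.7] tw [0.001, -0.001, 1.644] rows 8.8
```

Call:
step_arm(
  motion=[
    {"dp":[-52,-9,0],"twist":[0,0,0.16],"hand":-0.2},
    {"dp":[-104,-18,0],"twist":[0,0,0.33],"hand":-0.2},
    {"dp":[-156,-27,0],"twist":[0,0,0.49],"hand":-0.2},
    {"dp":[-208,-36,0],"twist":[0,0,0.66],"hand":-0.2},
    {"dp":[-260,-44,0],"twist":[0,0,0.82],"hand":-0.2},
  ],
)

```text
clock: 37.08
tool_pos: [0.5878, -0.104, 0.2185]
eef_rot: [0.931, 0.366, -0.004, 0.0]
contact_force: [-0.6, 0.1, 0.6]
opening: 0.539
finger_force: 20.0
```

Call:
step_arm(
  motion=[
    {"dp":[-42,32,4],"twist":[0,0,0.16],"hand":-0.2},
    {"dp":[-84,64,9],"twist":[0,0,0.33],"hand":-0.2},
    {"dp":[-126,96,13],"twist":[0,0,0.49],"hand":-0.2},
    {"dp":[-168,128,18],"twist":[0,0,0.66],"hand":-0.2},
    {"dp":[-208,160,22],"twist":[0,0,0.82],"hand":-0.2},
  ],
)

```text
clock: 37.7
tool_pos: [0.5455, -0.3627, 0.197]
eef_rot: [0.999, -0.035, -0.004, 0.001]
contact_force: [-0.4, 0.1, -0.1]
opening: 0.54
finger_force: 20.0
```

Call:
step_arm(
  motion=[
    {"dp":[0,0,0],"twist":[0,0,0],"hand":-0.2},
    {"dp":[0,0,0],"twist":[0,0,0],"hand":-0.2},
  ],
)

```text
clock: 37.95
tool_pos: [0.5467, -0.36, 0.1976]
eef_rot: [0.999, -0.032, -0.003, 0.001]
contact_force: [0.6, 0.1, -0.9]
opening: 0.538
finger_force: 20.0
```

```bash
python3 - <<'E'
from h import *
stt();s=snap("wrist");save(s,"d1.png");Q=cloud(s).reshape(-1,3)
m=(Q[:,0]>.33)&(Q[:,0]<.66)&(Q[:,1]>-.47)&(Q[:,1]<-.22)&(Q[:,2]>.018)&(Q[:,2]<.036);print("dish",fitrect(Q[m]))
for cam in ("scene","side"):
    s=snap(cam);Q=cloud(s).reshape(-1,3)
    m=(Q[:,0]>.33)&(Q[:,0]<.66)&(Q[:,1]>-.47)&(Q[:,1]<-.22)&(Q[:,2]>.018)&(Q[:,2]<.034);print("dish",cam,fitrect(Q[m]))
p=DO+du*.058;goT([p[0],p[1],.04],-4)
E
```

```text
t 37.95 pos [0.5467, -0.36, 0.1976] yaw -3.67 F [0.6, 0.1, -0.9] op 0.538 ff 20.0 q [0.84, 0.87, -0.66, 1.51, 0.61, 0.98, -1.63]
dish ((505.0, -356.3), (125.3, 168.8), 85.7, 2650)
dish scene ((489.1, -356.9), (126.3, 206.7), 85.6, 670)
dish side ((490.0, -352.7), (132.3, 203.0), 86.7, 423)
dp [-0.1, -0.0, 158.6] tw [0.002, 0.005, 0.008] rows 2.5
```

View pics/d1.png

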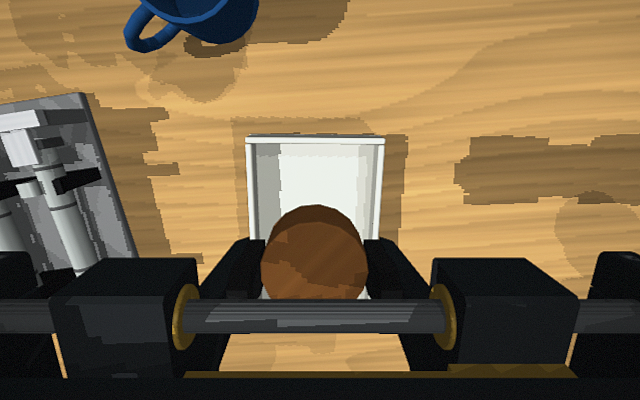

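The puck is held over the open end of the dish, which is centred at about (315,190), and the mug is clear. I'll place it now.

Call:
step_arm(
  motion=[
    {"dp":[0,0,60],"twist":[0,0,0],"hand":-0.2},
    {"dp":[0,0,110],"twist":[0,0,0],"hand":-0.2},
    {"dp":[0,0,145],"twist":[0,0,0],"hand":-0.2},
    {"dp":[0,0,160],"twist":[0,0,0],"hand":-0.2},
    {"dp":[0,0,160],"twist":[0,0,0],"hand":-0.2},
  ],
)

```text
clock: 38.72
tool_pos: [0.5468, -0.3606, 0.0386]
eef_rot: [0.999, -0.032, -0.002, 0.001]
contact_force: [0.1, -0.0, -0.0]
opening: 0.539
finger_force: 20.0
```

Call:
step_arm(
  motion=[
    {"dp":[0,0,0],"twist":[0,0,0],"hand":0.3},
    {"dp":[0,0,0],"twist":[0,0,0],"hand":0.3},
    {"dp":[0,0,-40],"twist":[0,0,0],"hand":0.3},
    {"dp":[0,0,-100],"twist":[0,0,0],"hand":0.5},
    {"dp":[0,0,-160],"twist":[0,0,0],"hand":0.5},
  ],
)

```text
clock: 39.35
tool_pos: [0.5472, -0.3609, 0.2014]
eef_rot: [0.999, -0.033, -0.002, 0.002]
contact_force: [0.5, -0.7, 0.4]
opening: 0.75
finger_force: 0.0
```

```bash
python3 - <<'E'
from puck import *
stt();s=snap("wrist");pucks(s,"wrist");s=snap("scene");pucks(s,"scene");goT([.6356,.2413,.2],90)
E
```

```text
t 39.35 pos [0.5472, -0.3609, 0.2014] yaw -3.73 F [0.5, -0.7, 0.4] op 0.75 ff 0.0 q [0.85, 0.87, -0.66, 1.51, 0.61, 0.98, -1.63]
puck [310, 176] 0.86 [ 0.5484 -0.3598] 23.8 z 0.031 rgb [165. 105.  51.]
puck [385, 265] 0.76 [0.8153 0.2196] 24.4 z 0.027 rgb [ 66.5 127.   69. ]
puck [380, 203] 0.72 [0.6281 0.3051] 24.1 z 0.027 rgb [98. 70. 48.]
puck [424, 236] 0.69 [0.7757 0.3615] 25.3 z 0.027 rgb [45. 38. 31.]
puck [140, 247] 0.61 [ 0.5561 -0.3611] 29.3 z 0.032 rgb [140.5  96.   64. ]
puck [312, 223] 0.58 [0.6273 0.0898] 24.8 z 0.027 rgb [123.  85.  56.]
puck [362, 213] 0.56 [0.6373 0.2395] 24.6 z 0.027 rgb [141.  96.  63.]
dp [48.2, -607.1, -2.2] tw [0.003, 0.005, -1.636] rows 9.7
```

Call:
step_arm(
  motion=[
    {"dp":[24,-303,0],"twist":[0,0,-0.82],"hand":0.5},
    {"dp":[24,-303,0],"twist":[0,0,-0.82],"hand":0.5},
    {"dp":[24,-303,0],"twist":[0,0,-0.82],"hand":0.5},
    {"dp":[24,-303,0],"twist":[0,0,-0.82],"hand":0.5},
    {"dp":[24,-303,0],"twist":[0,0,-0.82],"hand":0.5},
  ],
)

```text
clock: 40.17
tool_pos: [0.5899, -0.0579, 0.1962]
eef_rot: [0.929, 0.371, -0.004, -0.0]
contact_force: [0.4, -0.7, 0.5]
opening: 0.749
finger_force: 0.0
```

Call:
step_arm(
  motion=[
    {"dp":[238,-189,0],"twist":[0,0,-0.82],"hand":0.5},
    {"dp":[238,-189,0],"twist":[0,0,-0.82],"hand":0.5},
    {"dp":[238,-189,0],"twist":[0,0,-0.82],"hand":0.5},
    {"dp":[238,-189,0],"twist":[0,0,-0.82],"hand":0.5},
    {"dp":[238,-189,0],"twist":[0,0,-0.82],"hand":0.5},
  ],
)

```text
clock: 40.8
tool_pos: [0.6338, 0.2424, 0.1946]
eef_rot: [0.704, 0.71, -0.004, -0.001]
contact_force: [0.3, -0.3, -0.2]
opening: 0.748
finger_force: 0.0
```

Call:
step_arm(
  motion=[
    {"dp":[0,0,0],"twist":[0,0,0],"hand":0.5},
    {"dp":[0,0,0],"twist":[0,0,0],"hand":0.5},
  ],
)

```text
clock: 41.05
tool_pos: [0.6343, 0.2392, 0.195]
eef_rot: [0.706, 0.708, -0.004, -0.0]
contact_force: [-0.1, 0.6, 0.2]
opening: 0.753
finger_force: 0.0
```

```bash
python3 - <<'E'
from puck import *
stt();s=snap("wrist");pucks(s,"wrist");goT([.6356,.2413,.1],90);goT([.6356,.2413,.028],90)
E
```

```text
t 41.05 pos [0.6343, 0.2392, 0.195] yaw 90.21 F [-0.1, 0.6, 0.2] op 0.753 ff 0.0 q [0.01, 1.0, -0.98, 1.42, 0.86, 1.18, -1.08]
puck [319, 180] 0.97 [0.6353 0.2417] 23.9 z 0.025 rgb [157. 101.  50.]
puck [310, 297] 0.96 [0.629 0.112] 23.9 z 0.02 rgb [106.  67.  35.]
puck [503, 198] 0.96 [0.8142 0.2224] 24.3 z 0.025 rgb [ 35. 166.  68.]
puck [480, 46] 0.88 [0.773  0.3626] 24.3 z 0.025 rgb [20. 20. 22.]
puck [310, 101] 0.66 [0.6263 0.3079] 23.8 z 0.025 rgb [117.  75.  38.]
dp [3.9, 1.1, 95.7] tw [-0.005, 0.005, 0.001] rows 1.5
dp [4.2, 1.5, 167.7] tw [-0.005, 0.005, 0.001] rows 2.7
```

Call:
step_arm(
  motion=[
    {"dp":[4,1,60],"twist":[0,0,0],"hand":0.5},
    {"dp":[4,1,110],"twist":[0,0,0],"hand":0.5},
    {"dp":[4,1,150],"twist":[0,0,0],"hand":0.5},
    {"dp":[4,1,167],"twist":[0,0,0],"hand":0.5},
    {"dp":[4,1,167],"twist":[0,0,0],"hand":0.5},
  ],
)

```text
clock: 41.78
tool_pos: [0.6349, 0.2429, 0.0292]
eef_rot: [0.706, 0.708, -0.003, -0.001]
contact_force: [0.4, -0.1, 0.2]
opening: 0.75
finger_force: 0.0
```

Call:
step_arm(
  motion=[
    {"dp":[0,0,0],"twist":[0,0,0],"hand":-0.2},
    {"dp":[0,0,0],"twist":[0,0,0],"hand":-0.2},
    {"dp":[0,0,0],"twist":[0,0,0],"hand":-0.2},
    {"dp":[0,0,0],"twist":[0,0,0],"hand":-0.2},
  ],
)

```text
clock: 42.28
tool_pos: [0.636, 0.2447, 0.0316]
eef_rot: [0.706, 0.708, -0.001, -0.0]
contact_force: [-0.3, -0.8, 6.7]
opening: 0.538
finger_force: 20.0
```

Call:
step_arm(
  motion=[
    {"dp":[0,0,-40],"twist":[0,0,0],"hand":-0.2},
    {"dp":[0,0,-90],"twist":[0,0,0],"hand":-0.2},
    {"dp":[0,0,-150],"twist":[0,0,0],"hand":-0.2},
    {"dp":[0,0,-180],"twist":[0,0,0],"hand":-0.2},
    {"dp":[0,0,-180],"twist":[0,0,0],"hand":-0.2},
  ],
)

```text
clock: 42.9
tool_pos: [0.6367, 0.2458, 0.2128]
eef_rot: [0.706, 0.708, 0.0, 0.0]
contact_force: [-0.2, -0.7, -1.6]
opening: 0.54
finger_force: 20.0
```

```bash
python3 - <<'E'
from h import *
stt();p=DO-du*.0;print(p);goT([p[0],p[1],.2],-4)
M=R.from_quat(r.get_state()["eef_rot"]).as_matrix()@R.from_rotvec([0,0,.82]).as_matrix()
print((M.T@((np.array([p[0],p[1],.2])-r.get_state()["tool_pos"])*500)).round())
E
```

```text
t 42.9 pos [0.6367, 0.2458, 0.2128] yaw 90.22 F [-0.2, -0.7, -1.6] op 0.54 ff 20.0 q [0.01, 0.98, -0.99, 1.4, 0.84, 1.21, -1.07]
[ 0.489 -0.355]
dp [-600.2, -150.0, 12.8] tw [0.0, -0.0, 1.644] rows 9.9
[-260.  168.    6.]
```

Call:
step_arm(
  motion=[
    {"dp":[-60,-15,0],"twist":[0,0,0.16],"hand":-0.2},
    {"dp":[-120,-30,0],"twist":[0,0,0.33],"hand":-0.2},
    {"dp":[-180,-45,0],"twist":[0,0,0.49],"hand":-0.2},
    {"dp":[-240,-60,0],"twist":[0,0,0.66],"hand":-0.2},
    {"dp":[-298,-74,0],"twist":[0,0,0.82],"hand":-0.2},
  ],
)

```text
clock: 43.52
tool_pos: [0.5612, -0.0563, 0.2092]
eef_rot: [0.931, 0.366, -0.004, 0.0]
contact_force: [0.2, -0.5, -0.2]
opening: 0.539
finger_force: 20.0
```

Call:
step_arm(
  motion=[
    {"dp":[-51,33,1],"twist":[0,0,0.16],"hand":-0.2},
    {"dp":[-102,66,2],"twist":[0,0,0.33],"hand":-0.2},
    {"dp":[-153,99,4],"twist":[0,0,0.49],"hand":-0.2},
    {"dp":[-204,132,5],"twist":[0,0,0.66],"hand":-0.2},
    {"dp":[-256,166,6],"twist":[0,0,0.82],"hand":-0.2},
  ],
)

```text
clock: 44.15
tool_pos: [0.4884, -0.3516, 0.2043]
eef_rot: [0.999, -0.035, -0.003, 0.001]
contact_force: [1.1, 0.3, -0.7]
opening: 0.541
finger_force: 20.0
```

Call:
step_arm(
  motion=[
    {"dp":[0,0,0],"twist":[0,0,0],"hand":-0.2},
    {"dp":[0,0,0],"twist":[0,0,0],"hand":-0.2},
  ],
)

```text
clock: 44.4
tool_pos: [0.4895, -0.3492, 0.2046]
eef_rot: [0.999, -0.032, -0.003, 0.0]
contact_force: [0.7, 0.5, -0.1]
opening: 0.541
finger_force: 20.0
```

```bash
python3 - <<'E'
from h import *
stt();goT([DO[0],DO[1],.0395],-4)
E
```

```text
t 44.4 pos [0.4895, -0.3492, 0.2046] yaw -3.7 F [0.7, 0.5, -0.1] op 0.541 ff 20.0 q [0.91, 0.8, -0.68, 1.68, 0.62, 0.89, -1.66]
dp [0.9, 5.6, 165.2] tw [0.001, 0.006, 0.005] rows 2.6
```

Call:
step_arm(
  motion=[
    {"dp":[0,6,60],"twist":[0,0,0],"hand":-0.2},
    {"dp":[0,6,110],"twist":[0,0,0],"hand":-0.2},
    {"dp":[0,6,145],"twist":[0,0,0],"hand":-0.2},
    {"dp":[0,6,165],"twist":[0,0,0],"hand":-0.2},
    {"dp":[0,6,165],"twist":[0,0,0],"hand":-0.2},
  ],
)

```text
clock: 45.02
tool_pos: [0.4892, -0.3549, 0.0402]
eef_rot: [0.999, -0.032, -0.003, 0.001]
contact_force: [-0.2, -0.4, -0.5]
opening: 0.542
finger_force: 20.0
```

Call:
step_arm(
  motion=[
    {"dp":[0,0,0],"twist":[0,0,0],"hand":0.3},
    {"dp":[0,0,0],"twist":[0,0,0],"hand":0.3},
    {"dp":[0,0,-40],"twist":[0,0,0],"hand":0.3},
    {"dp":[0,0,-100],"twist":[0,0,0],"hand":0.5},
    {"dp":[0,0,-160],"twist":[0,0,0],"hand":0.5},
  ],
)

```text
clock: 45.65
tool_pos: [0.4896, -0.356, 0.2036]
eef_rot: [0.999, -0.033, -0.002, 0.002]
contact_force: [0.6, -1.1, -0.4]
opening: 0.749
finger_force: 0.0
```

```bash
python3 - <<'E'
from puck import *
stt();s=snap("wrist");pucks(s,"wrist");s=snap("scene");pucks(s,"scene");p=[.6263,.3078,.2];goT(p,90)
M=R.from_quat(r.get_state()["eef_rot"]).as_matrix()@R.from_rotvec([0,0,-.82]).as_matrix()
print((M.T@((np.array(p)-r.get_state()["tool_pos"])*500)).round())
E
```

```text
t 45.65 pos [0.4896, -0.356, 0.2036] yaw -3.74 F [0.6, -1.1, -0.4] op 0.749 ff 0.0 q [0.92, 0.81, -0.68, 1.67, 0.62, 0.9, -1.65]
puck [312, 184] 0.76 [ 0.4855 -0.354 ] 23.9 z 0.031 rgb [168. 107.  52.]
puck [316, 114] 0.55 [ 0.5481 -0.3599] 23.8 z 0.031 rgb [169. 108.  52.]
puck [423, 236] 0.73 [0.775  0.3601] 24.7 z 0.027 rgb [45. 38. 31.]
puck [312, 223] 0.72 [0.629  0.0898] 24.3 z 0.027 rgb [123.  85.  56.]
puck [139, 247] 0.69 [ 0.5548 -0.3639] 29.4 z 0.032 rgb [140.  96.  63.]
puck [140, 229] 0.67 [ 0.4992 -0.3544] 29.6 z 0.032 rgb [140.   96.5  64. ]
puck [385, 263] 0.67 [0.8166 0.2203] 24.4 z 0.027 rgb [ 67.  127.   68.5]
puck [380, 204] 0.64 [0.628  0.3057] 25.2 z 0.026 rgb [100.  71.  49.]
dp [92.2, -671.8, -0.6] tw [0.003, 0.005, -1.636] rows 10.8
[ 277. -195.   -0.]
```

Call:
step_arm(
  motion=[
    {"dp":[42,-306,0],"twist":[0,0,-0.82],"hand":0.5},
    {"dp":[42,-306,0],"twist":[0,0,-0.82],"hand":0.5},
    {"dp":[42,-306,0],"twist":[0,0,-0.82],"hand":0.5},
    {"dp":[42,-306,0],"twist":[0,0,-0.82],"hand":0.5},
    {"dp":[42,-306,0],"twist":[0,0,-0.82],"hand":0.5},
  ],
)

```text
clock: 46.48
tool_pos: [0.5508, -0.0517, 0.1984]
eef_rot: [0.929, 0.37, -0.004, -0.0]
contact_force: [0.6, -0.3, -0.2]
opening: 0.752
finger_force: 0.0
```

Call:
step_arm(
  motion=[
    {"dp":[250,-176,0],"twist":[0,0,-0.82],"hand":0.5},
    {"dp":[250,-176,0],"twist":[0,0,-0.82],"hand":0.5},
    {"dp":[250,-176,0],"twist":[0,0,-0.82],"hand":0.5},
    {"dp":[250,-176,0],"twist":[0,0,-0.82],"hand":0.5},
    {"dp":[250,-176,0],"twist":[0,0,-0.82],"hand":0.5},
  ],
)

```text
clock: 47.1
tool_pos: [0.6125, 0.2477, 0.1967]
eef_rot: [0.704, 0.71, -0.004, -0.001]
contact_force: [-0.7, -0.3, -0.1]
opening: 0.748
finger_force: 0.0
```

Call:
step_arm(
  motion=[
    {"dp":[45,0,0],"twist":[0,0,0],"hand":0.5},
    {"dp":[45,0,0],"twist":[0,0,0],"hand":0.5},
    {"dp":[45,0,0],"twist":[0,0,0],"hand":0.5},
  ],
)

```text
clock: 47.48
tool_pos: [0.6127, 0.2896, 0.1971]
eef_rot: [0.706, 0.708, -0.004, -0.0]
contact_force: [0.5, -0.8, -0.6]
opening: 0.747
finger_force: 0.0
```

```bash
python3 - <<'E'
from puck import *
stt();s=snap("wrist");pucks(s,"wrist");goT([.6263,.3079,.029],90)
E
```

```text
t 47.48 pos [0.6127, 0.2896, 0.1971] yaw 90.22 F [0.5, -0.8, -0.6] op 0.747 ff 0.0 q [-0.07, 1.0, -0.98, 1.42, 0.86, 1.19, -1.16]
puck [332, 157] 0.95 [0.626 0.308] 23.9 z 0.025 rgb [115.  77.  39.]
puck [496, 101] 0.9 [0.7727 0.3623] 24.4 z 0.025 rgb [25. 25. 28.]
puck [512, 240] 0.63 [0.8139 0.2238] 24.0 z 0.025 rgb [ 36. 174.  71.]
puck [329, 354] 0.58 [0.6265 0.0929] 24.2 z 0.025 rgb [129.5  84.   42. ]
dp [20.1, 13.7, 168.6] tw [-0.005, 0.005, 0.002] rows 2.7
```

The wrist camera would come close to the canister here. I'll take the y = 0.092 puck instead, at yaw 105° to clear the jar and carrier, and leave this one out.

```bash
python3 - <<'E'
from h import *
goT([.6267,.0926,.197],105);goT([.6267,.0926,.029],105)
E
```

```text
dp [-196.0, 12.9, 1.7] tw [-0.006, 0.005, -0.26] rows 3.1
dp [-195.2, 13.7, 169.7] tw [-0.006, 0.005, -0.26] rows 4.1
```

Call:
step_arm(
  motion=[
    {"dp":[-196,13,0],"twist":[0,0,-0.26],"hand":0.5},
    {"dp":[-196,13,0],"twist":[0,0,-0.26],"hand":0.5},
    {"dp":[-196,13,0],"twist":[0,0,-0.26],"hand":0.5},
    {"dp":[-196,13,0],"twist":[0,0,-0.26],"hand":0.5},
    {"dp":[-196,13,0],"twist":[0,0,-0.26],"hand":0.5},
  ],
)

```text
clock: 48.2
tool_pos: [0.6268, 0.0932, 0.1991]
eef_rot: [0.609, 0.793, -0.003, -0.001]
contact_force: [0.4, 1.5, -0.4]
opening: 0.751
finger_force: 0.0
```

```bash
python3 - <<'E'
from puck import *
stt();s=snap("scene");pucks(s,"scene");goT([.6267,.0926,.029],105);print(find("scene",s,"spice_jar"))
Q=cloud(s).reshape(-1,3);m=(np.linalg.norm(Q[:,:2]-[.722,.04],axis=1)<.05)&(Q[:,2]>.05)&(Q[:,2]<.09);print(cv2.minEnclosingCircle((Q[m][:,:2]*1000).astype(np.float32)),Q[m][:,2].max())
E
```

```text
t 48.2 pos [0.6268, 0.0932, 0.1991] yaw 104.93 F [0.4, 1.5, -0.4] op 0.751 ff 0.0 q [0.29, 0.98, -1.07, 1.57, 0.91, 1.16, -0.72]
puck [423, 236] 0.86 [0.7745 0.3607] 25.1 z 0.027 rgb [47. 40. 33.]
puck [381, 203] 0.74 [0.6268 0.3048] 25.4 z 0.027 rgb [104.5  74.   52. ]
puck [311, 223] 0.72 [0.6271 0.0907] 25.5 z 0.027 rgb [148. 102.  67.]
puck [143, 228] 0.64 [ 0.4982 -0.3532] 29.7 z 0.032 rgb [148. 101.  67.]
puck [386, 266] 0.64 [0.8158 0.2198] 24.3 z 0.026 rgb [ 64. 118.  64.]
puck [140, 246] 0.59 [ 0.5559 -0.3601] 29.9 z 0.032 rgb [109.  76.  53.]
puck [372, 242] 0.27 [0.7397 0.2188] 29.3 z 0.022 rgb [144. 145. 141.]
dp [-3.9, -0.0, 170.5] tw [-0.004, 0.0, 0.004] rows 2.7
[([0.733, 0.031, 0.064], 0.68, [305, 250])]
((725.0014038085938, 34.61410140991211), 20.130470275878906) 0.07674094277349064
```

Call:
step_arm(
  motion=[
    {"dp":[-1,0,60],"twist":[0,0,0],"hand":0.5},
    {"dp":[-1,0,110],"twist":[0,0,0],"hand":0.5},
    {"dp":[-1,0,150],"twist":[0,0,0],"hand":0.5},
    {"dp":[-1,0,170],"twist":[0,0,0],"hand":0.5},
    {"dp":[-1,0,170],"twist":[0,0,0],"hand":0.5},
  ],
)

```text
clock: 48.98
tool_pos: [0.6257, 0.0948, 0.0285]
eef_rot: [0.607, 0.794, -0.003, -0.002]
contact_force: [-0.1, -0.4, 0.8]
opening: 0.748
finger_force: 0.0
```

Call:
step_arm(
  motion=[
    {"dp":[0,0,0],"twist":[0,0,0],"hand":-0.2},
    {"dp":[0,0,0],"twist":[0,0,0],"hand":-0.2},
    {"dp":[0,0,0],"twist":[0,0,0],"hand":-0.2},
    {"dp":[0,0,0],"twist":[0,0,0],"hand":-0.2},
  ],
)

```text
clock: 49.48
tool_pos: [0.6273, 0.0942, 0.0309]
eef_rot: [0.608, 0.794, -0.001, -0.0]
contact_force: [0.4, -0.2, 6.0]
opening: 0.541
finger_force: 20.0
```

Call:
step_arm(
  motion=[
    {"dp":[0,0,-40],"twist":[0,0,0],"hand":-0.2},
    {"dp":[0,0,-90],"twist":[0,0,0],"hand":-0.2},
    {"dp":[0,0,-150],"twist":[0,0,0],"hand":-0.2},
    {"dp":[0,0,-180],"twist":[0,0,0],"hand":-0.2},
    {"dp":[0,0,-180],"twist":[0,0,0],"hand":-0.2},
  ],
)

```text
clock: 50.1
tool_pos: [0.6282, 0.0949, 0.212]
eef_rot: [0.608, 0.794, -0.0, 0.001]
contact_force: [-0.5, 0.3, 0.0]
opening: 0.538
finger_force: 20.2
```

```bash
python3 - <<'E'
from h import *
stt();p=DO-du*.063;print(p);goT([p[0],p[1],.2],-4)
M=R.from_quat(r.get_state()["eef_rot"]).as_matrix()@R.from_rotvec([0,0,.93]).as_matrix()
print((M.T@((np.array([p[0],p[1],.2])-r.get_state()["tool_pos"])*500)).round())
E
```

```text
t 50.1 pos [0.6282, 0.0949, 0.212] yaw 105.11 F [-0.5, 0.3, 0.0] op 0.538 ff 20.2 q [0.29, 0.96, -1.07, 1.56, 0.9, 1.18, -0.7]
[ 0.42615346 -0.35060534]
dp [-377.4, -311.1, 12.5] tw [0.001, 0.001, 1.904] rows 10.2
[-238.   58.    6.]
```

Call:
step_arm(
  motion=[
    {"dp":[-38,-31,0],"twist":[0,0,0.18],"hand":-0.2},
    {"dp":[-76,-62,0],"twist":[0,0,0.36],"hand":-0.2},
    {"dp":[-113,-93,0],"twist":[0,0,0.54],"hand":-0.2},
    {"dp":[-151,-124,0],"twist":[0,0,0.73],"hand":-0.2},
    {"dp":[-189,-155,0],"twist":[0,0,0.91],"hand":-0.2},
  ],
)

```text
clock: 50.72
tool_pos: [0.5248, -0.1306, 0.2086]
eef_rot: [0.896, 0.443, -0.004, -0.0]
contact_force: [1.3, -0.5, -0.2]
opening: 0.538
finger_force: 20.2
```

Call:
step_arm(
  motion=[
    {"dp":[-48,12,1],"twist":[0,0,0.18],"hand":-0.2},
    {"dp":[-95,24,2],"twist":[0,0,0.36],"hand":-0.2},
    {"dp":[-143,36,4],"twist":[0,0,0.54],"hand":-0.2},
    {"dp":[-190,47,5],"twist":[0,0,0.73],"hand":-0.2},
    {"dp":[-238,58,6],"twist":[0,0,0.91],"hand":-0.2},
  ],
)

```text
clock: 51.35
tool_pos: [0.4278, -0.3549, 0.2036]
eef_rot: [1.0, 0.004, -0.003, 0.001]
contact_force: [-0.1, -0.5, -0.8]
opening: 0.54
finger_force: 20.2
```

Call:
step_arm(
  motion=[
    {"dp":[0,0,0],"twist":[0,0,0.08],"hand":-0.2},
    {"dp":[0,0,0],"twist":[0,0,0.08],"hand":-0.2},
  ],
)

```text
clock: 51.6
tool_pos: [0.4285, -0.3538, 0.2039]
eef_rot: [0.999, -0.033, -0.003, 0.001]
contact_force: [0.1, -0.0, 0.3]
opening: 0.536
finger_force: 20.2
```

```bash
python3 - <<'E'
from h import *
stt();p=DO-du*.063;goT([p[0],p[1],.0395],-4)
E
```

```text
t 51.6 pos [0.4285, -0.3538, 0.2039] yaw -3.75 F [0.1, -0.0, 0.3] op 0.536 ff 20.2 q [1.0, 0.75, -0.68, 1.82, 0.64, 0.81, -1.65]
dp [-1.5, -3.3, 164.4] tw [0.002, 0.007, 0.004] rows 2.6
```

Call:
step_arm(
  motion=[
    {"dp":[-1,-3,60],"twist":[0,0,0],"hand":-0.2},
    {"dp":[-1,-3,110],"twist":[0,0,0],"hand":-0.2},
    {"dp":[-1,-3,145],"twist":[0,0,0],"hand":-0.2},
    {"dp":[-1,-3,164],"twist":[0,0,0],"hand":-0.2},
    {"dp":[-1,-3,164],"twist":[0,0,0],"hand":-0.2},
  ],
)

```text
clock: 52.22
tool_pos: [0.428, -0.35, 0.0403]
eef_rot: [0.999, -0.032, -0.003, 0.001]
contact_force: [-0.1, -0.3, -0.3]
opening: 0.544
finger_force: 20.2
```

Call:
step_arm(
  motion=[
    {"dp":[0,0,0],"twist":[0,0,0],"hand":0.3},
    {"dp":[0,0,0],"twist":[0,0,0],"hand":0.3},
    {"dp":[0,0,-40],"twist":[0,0,0],"hand":0.3},
    {"dp":[0,0,-100],"twist":[0,0,0],"hand":0.5},
    {"dp":[0,0,-160],"twist":[0,0,0],"hand":0.5},
  ],
)

```text
clock: 52.85
tool_pos: [0.4288, -0.3506, 0.2039]
eef_rot: [0.999, -0.033, -0.002, 0.002]
contact_force: [-0.3, -0.8, -0.5]
opening: 0.749
finger_force: 0.0
```

Call:
step_arm(
  motion=[
    {"dp":[0,0,-60],"twist":[0,0,0],"hand":0.5},
    {"dp":[0,0,-60],"twist":[0,0,0],"hand":0.5},
    {"dp":[0,0,-60],"twist":[0,0,0],"hand":0.5},
  ],
)

```text
clock: 53.22
tool_pos: [0.4285, -0.3506, 0.2615]
eef_rot: [0.999, -0.033, -0.002, 0.002]
contact_force: [-0.3, 0.6, -0.8]
opening: 0.75
finger_force: 0.0
```

```bash
python3 - <<'E'
from puck import *
stt();s=snap("wrist");pucks(s,"wrist");save(snap("side"),"f2.png",(150,80,550,330),2)
s=snap("scene");pucks(s,"scene");save(s,"f1.png",(90,120,490,370),2)
Q=cloud(s).reshape(-1,3);L=np.c_[(Q[:,:2]-CO)@cu,(Q[:,:2]-CO)@cv_,Q[:,2]]*1000
g=(L[:,2]>100)&(L[:,2]<125)&(L[:,0]>80)&(L[:,0]<130)&(abs(L[:,1])<60);print("grip",L[g].mean(0).round(1))
for y in (-62,0,62):
    m=(abs(L[:,0])<38)&(abs(L[:,1]-y)<13)&(L[:,2]>47)&(L[:,2]<75);print("tube",y,np.percentile(L[m][:,1]-y,[2,98]).round(1),np.percentile(L[m][:,2],95).round(1))
E
```

```text
t 53.23 pos [0.4285, -0.3506, 0.2615] yaw -3.76 F [-0.3, 0.6, -0.8] op 0.75 ff 0.0 q [1.03, 0.68, -0.74, 1.76, 0.57, 0.93, -1.59]
puck [316, 172] 0.83 [ 0.4205 -0.3483] 28.4 z 0.031 rgb [166. 106.  51.]
puck [314, 52] 0.75 [ 0.5481 -0.3599] 24.0 z 0.031 rgb [163. 104.  51.]
puck [312, 113] 0.67 [ 0.4851 -0.3539] 23.9 z 0.031 rgb [166. 106.  51.]
puck [141, 229] 0.85 [ 0.4991 -0.3546] 29.6 z 0.032 rgb [139.  95.  62.]
puck [423, 236] 0.84 [0.774  0.3604] 25.3 z 0.026 rgb [45.5 38.  30. ]
puck [380, 204] 0.72 [0.6266 0.3045] 25.5 z 0.026 rgb [99.  71.  48.5]
puck [140, 247] 0.62 [ 0.556  -0.3624] 29.6 z 0.032 rgb [139.  95.  62.]
puck [385, 265] 0.54 [0.8159 0.2191] 24.4 z 0.026 rgb [ 66. 126.  68.]
puck [138, 211] 0.53 [ 0.4228 -0.3477] 27.9 z 0.032 rgb [139.  95.  63.]
grip [107.6  -3.  109.6]
tube -62 [-11.    7.7] 57.6
tube 0 [-10.7   7.3] 57.7
tube 62 [-9.7  8.2] 57.3
```

View pics/f1.png

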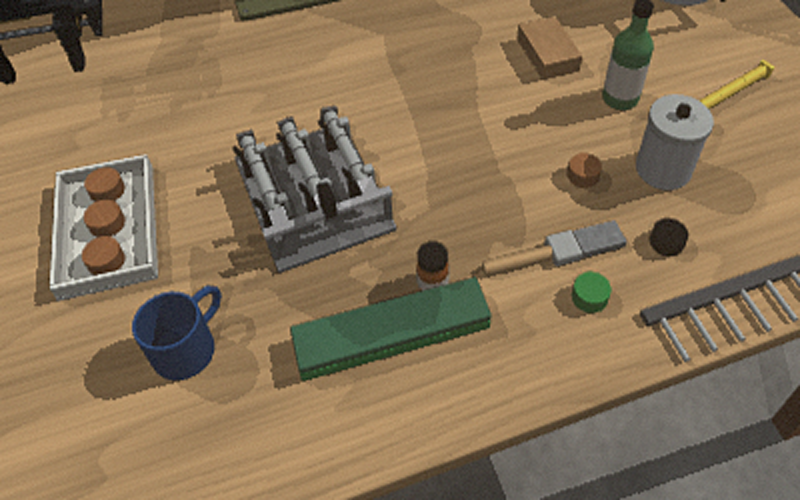

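The picture shows three pucks in the dish at (103,185), (103,217) and (103,255), and the fourth out at (585,170). The lock is shut over the tubes, and the other things look undisturbed. I'll check the lock once with the wrist camera.

Call:
step_arm(
  motion=[
    {"dp":[93,-260,0],"twist":[0,0,-0.15],"hand":0.5},
    {"dp":[93,-260,0],"twist":[0,0,-0.15],"hand":0.5},
    {"dp":[93,-260,0],"twist":[0,0,-0.15],"hand":0.5},
    {"dp":[93,-260,0],"twist":[0,0,-0.15],"hand":0.5},
    {"dp":[93,-260,0],"twist":[0,0,-0.15],"hand":0.5},
  ],
)

```text
clock: 54.1
tool_pos: [0.54, -0.0921, 0.2598]
eef_rot: [0.999, 0.045, -0.002, -0.0]
contact_force: [-0.7, 0.2, -0.4]
opening: 0.754
finger_force: 0.0
```

Call:
step_arm(
  motion=[
    {"dp":[0,0,0],"twist":[0,0,0],"hand":0.5},
    {"dp":[0,0,0],"twist":[0,0,0],"hand":0.5},
  ],
)

```text
clock: 54.35
tool_pos: [0.5382, -0.0988, 0.2593]
eef_rot: [0.999, 0.041, -0.003, 0.002]
contact_force: [-0.3, -0.4, 0.4]
opening: 0.748
finger_force: 0.0
```

```bash
python3 - <<'E'
from chk import *
chk("c2.png")
s=snap("wrist");Q=cloud(s).reshape(-1,3);L=np.c_[(Q[:,:2]-CO)@cu,(Q[:,:2]-CO)@cv_,Q[:,2]]*1000
for y in (-62,0,62):
    m=(L[:,0]>70)&(L[:,0]<82)&(abs(L[:,1]-y)<20)&(L[:,2]>60)&(L[:,2]<75);print("tab",np.percentile(L[m][:,1]-y,[2,98]).round(1) if m.sum() else 0)
E
```

```text
t 54.35 pos [0.5382, -0.0988, 0.2593] yaw 4.75 F [-0.3, -0.4, 0.4] op 0.748 ff 0.0 q [0.54, 0.68, -0.75, 1.78, 0.57, 0.92, -1.96]
tube -62 -80 [-8.6  9.3] top 54.6
tube -62 -38 [-8.4  9.4] top 54.6
  jaw -50 [ 6.9 20. ]
  jaw 50 [ 6.4 19.4]
tube 0 -80 [-8.9  9.2] top 54.6
tube 0 -38 [-8.2 10. ] top 54.6
  jaw -50 [ 6.6 19.6]
  jaw 50 [ 6.1 19.8]
tube 62 -38 [-7.7 10.2] top 54.7
  jaw 50 [ 5.8 19.5]
grip [104.3  -0.6 109.8]
tab [-10.8  10.9]
tab [-10.9  10.1]
tab [-11.1  10.3]
```

The lock is shut with its tabs centred to within 0.5 mm, and the tubes are home. I'm handing in.

```bash
python3 -c "
from plant import r
print(r.finish_job())"
```

```text
the job is handed in; nothing more can be done
None
```

The job is handed in, though the hand-in call gave no verdict: my last measurements show all three tubes home under closed jaws, the lock bar shut within about 1 mm, three pucks in the dish and the fourth on the shelf, with no bystander visibly moved.

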